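# Feel for the hidden release opening of a weld coupon nest and spring the plate up

### The job

The welded practice plate is locked down in the blue-hooded coupon nest. With a shut gripper, run the fingertips along the guard strip under the hood's edge to find the one finger opening, press the release bar inside it until the plate springs up on that side, then draw the fingers back out clear of everything. Do not touch, grip or lift the plate, and leave the other things on the table where they are.

Things in the scene. Friction and masses are not known exactly. Their poses are not given: they have to be found in the camera images.
- nest: Coupon nest, fixed: dark base plate, blue cheeks and, along its front edge, a blue sheet hood 76 mm high. About 146 (x) by 228 (y) mm. Origin: centre of the base on the table; z up; +y along the front edge; +x points inwards from that edge, so -x is the outside where the fingers come from. The front edge faces the right side of the table and a little to the robot; about 20 cm of table outside it is free.
- guard_face (a point): Middle of the outer face of the aluminium guard strip under the hood, 24 mm above the table (axes as the nest). The strip is 200 mm long (along y), 6 to 62 mm above the table, four 50 mm segments centred 75 and 25 mm either side of this point. Three are blank plates; one, in any place, has an opening 44 mm wide, 11 to 60 mm above the table; inside, the release bar stands 6 mm behind the face.
- hood_edge (a point): Middle of the lower outer edge of the hood's blue apron, 60 mm above the table and 2 mm outside the guard's face, running the whole length of the strip (axes as the nest). To get under it, fingers come in from outside, slanting: pointing inwards and down at 30 to 45 degrees to the vertical.
- release_bar (a joint): Black release bar, a rocker the whole length of the strip behind the guard, on a pin 48 mm above the table: 0 = locked (sprung shut), 0.42 rad = fully in. Pressed inwards (+x of the nest) through the opening; 24 mm above the table it yields to about 4 to 8 N, frees the plate at 0.2 to 0.35 rad (5 to 8 mm in), stops at about 10 mm and springs back when let go.
- plate_latch_edge (a point): Middle of the welded plate's latched edge (on the hood side), half-way through its thickness; locked, it is 57 mm above the table and 20 mm inwards of the guard's face. When freed, a spring lifter raises this edge by about 20 mm and keeps it up, the opposite edge staying under its two lips.
- tube: Bystander: dark square tube offcut, 40 x 110 x 40 mm, lying left of the nest; origin at the centre of its underside.
- nozzle: Bystander: copper-coloured gas nozzle standing upright, 25 mm across, 58 mm high, left of the nest; origin at the centre of its underside.
- disc: Bystander: dark round stop disc, 50 mm across, 12 mm high, at the back left; origin at the centre of its underside.
- pliers: Bystander: pliers with yellow handles, 177 mm long, at the left; origin at the middle of the underside.
- spanner: Bystander: steel combination spanner, 190 mm long, 8 mm high, at the right; origin at the middle of the underside.
- plate: The welded steel plate itself (blue-black with a light seam), 100 x 150 x 6 mm; origin at the centre of its underside, axes parallel to the nest's when locked.
Things that resemble listed ones, but are neither listed nor needed, are in the scene too. Of the things that look like the plate, the largest one is meant.

How it is judged:
On the way:
1. the release bar is pressed in (value of joint release_bar above 0.2 rad).
At the end, for the whole second after the job is handed in: the plate's latched edge has risen at least 13 mm above its locked height and rests there on the lifter, the plate still lying in the nest (edge within 8 mm sideways and about 7 mm in or out of its place, not more than 28 mm up), and the release bar has sprung back (under 0.1 rad) (z of plate_latch_edge in the frame of nest between 0.07 and 0.085 m and x of plate_latch_edge in the frame of nest between -0.056 and -0.042 m and y of plate_latch_edge in the frame of nest between -0.008 and 0.008 m and value of joint release_bar below 0.1 rad and linear speed of plate below 0.02 m/s); the robot touches nothing.
It fails at once if the plate is touched by the gripper or arm (contact force between any of the fingers, the arm and plate above 1 N).
It fails at once if the plate is lifted or pulled out of the nest (distance of plate_latch_edge from where it was at the start of the episode above 0.035 m).
It fails at once if another thing on the table is moved by more than 20 mm (distance of any of tube, nozzle, disc, pliers, spanner from where it was at the start of the episode above 0.02 m).
It also fails if it takes over 58 s, if anything falls off the work surface, if the arm or the gripper's body presses on something with over 40 N, if the wrist force passes 120 N, or if a joint passes its speed limit or range.

### The arm

A 7-joint arm with a two-finger parallel gripper is mounted at the origin on a cart in front of the work surface, level with it; the furniture and walls round the work are solid. World frame = base frame: x ahead of the robot, y to its left, z up, the work surface at z = 0. Lengths are in m, angles in rad, forces in N, time in s.
With the tool pointing down it reaches from about 0.4 to 0.85 m from the base axis. Payload 4.4 kg.
Tool frame: the origin (TCP) lies midway between the tips of the shut fingers; the grasp point (between the pads) lies ctrl.tcp_to_grasp behind it (ctrl.tcp_to_grasp is the distance from the TCP to the grasp point, in m); z points along the fingers, y is the line along which they close (so a half turn about z gives the same grasp; the last joint's range is limited). The gripper opens to 94 mm and grips with 3 to 60 N. Pads are 16 mm wide; open, the fingers measure 119 mm over their backs; the gripper's body (75 mm by 177 mm) begins 78 mm behind the grasp point.
Start: joints at [-1.341, 0.628, 0.038, 1.517, -0.027, 0.996, -0.02], TCP at [0.189, 0.622, 0.205] pointing down, gripper open.
Joint ranges: [-3.06, 3.06], [-0.37, 2.12], [-1.25, 1.32], [0.18, 2.47], [-1.1, 4.24], [0.23, 1.98], [-2.94, 2.94]. Speed limits (rad/s): [2.57, 2.57, 3.14, 3.14, 3.14, 3.14, 3.14].

### API

Orientations are given as a rotation vector (axis times angle).
In Python, from bench import ctrl gives the robot as it stands.
- The arm moves only by the shell command python3 -m crank 'ROWS' [OPENING]. ROWS is JSON, a list of rows, each a list of 4 numbers: the shift along the tool's x, y, z in mm, then the turn about the tool's z in rad. In form: [[tx, ty, tz, spin], ...]. A call has 1 to 10 rows; each row shifts and turns the commanded pose from where the row before left it, along the tool's axes as they then stand; what a row does not reach is not made up. A row lasts 1/12 s, in which the tool goes at most 41.7 mm and 7.16 degrees, less where a joint would pass 70% of its speed; a pose out of reach is approached as far as the arm can. A call is refused whole if a number of a shift passes 41.7 or a number of a turn 0.125, either way. A call with a gripper value outside its range is refused whole. OPENING is the finger opening in mm, from 0 to 94, set as the call begins (- or left out, the last holds). The fingers move at their own pace and stop on an object; the grip force is fixed at half the most. Time passes only in rows, so rows that do not move let the fingers close. It gives the time, the measured TCP pose, the force, the opening and the grip force at its end, in the units of the state.
- ctrl.get_obs(): the state, without advancing time (a new reading comes with each control period).
- ctrl.capture(name): name is "scene" or "top" or "wrist"; returns a dict with "frame" (480x640x3 uint8, red, green, blue), "vertical_fov" (degrees; the focal length in pixels is half the picture's height over the tangent of half this angle, whatever the lens; pixels are square), "cx", "cy" (the principal point, pixels), "rvec" (rotation vector, rad) and "tvec" (3), from world to camera coordinates, as OpenCV has them. Camera axes: x right, y down, z forward; pixel columns grow to the right and rows downward; lengths in m; the calibration is good to about 2 mm. A picture is of the moment at which its call begins. There is no depth.
- ctrl.close_job(): hands the job in; it is judged then, once.
The state is a dict: "time_s": time; "joint_pos": joint angles; "joint_velocities": joint speeds; "joint_efforts": joint torques, N m; "eef_pos": TCP position; "ee_rot": TCP orientation; "force": force on the tool from outside, world axes, zero at the start; "wrist_torque": the same for the moment, N m; "width": finger opening in m; "grip_force": force on a finger pad.
Only numpy, scipy, OpenCV 4.12 (cv2) and the standard library are available. Lean on these libraries where they do the work, as an engineer would, in place of code of your own. Each camera call takes 0.05 s, during which the arm holds its last target. There are 200 camera calls.

## Working session

There is one attempt and no reset: what is moved stays moved. The work goes in short steps, Python scripts to look and compute and a shell command to move; the robot and the scene stay as the last step left them, time stands still between calls to the robot, and variables do not carry over. Pictures are saved under pics/ and viewed, at most 10 in all, crops included, and the job is handed in when it is done.

```bash
ls; mkdir -p pics; python3 - <<'E'
from bench import ctrl
import cv2,numpy as np,pickle
o=ctrl.get_obs();print(o)
D={}
for n in("top","scene"):
    c=ctrl.capture(n);D[n]=c;cv2.imwrite(f"pics/{n}0.png",c["frame"][:,:,::-1]);print(n,c["vertical_fov"],c["cx"],c["cy"],c["rvec"],c["tvec"])
pickle.dump(D,open("d0.pkl","wb"))
E
```

```text
pics
{'time_s': 0.0, 'joint_pos': array([-1.34079149,  0.62930668,  0.0384345 ,  1.51834567, -0.02701003,
        0.99626833, -0.0200073 ]), 'joint_velocities': array([ 0.00083892, -0.00063027,  0.00113609,  0.00168857, -0.00105664,
        0.00131161, -0.00051326]), 'joint_efforts': array([ 5.64630795e-05, -5.49709761e+01,  1.14366677e+00, -1.86630034e+01,
       -5.21877548e-02,  2.34771695e-02,  1.61275893e-04]), 'eef_pos': array([0.18925782, 0.62116273, 0.20458667]), 'ee_rot': array([-4.62928346e-01, -3.10703554e+00,  2.81447403e-03]), 'force': array([ 0.52001673, -0.64224561,  0.46599454]), 'wrist_torque': array([ 0.0084362 ,  0.03700705, -0.02527689]), 'grip_force': 0.0, 'width': 0.09386139336143927}
top 47.38193425889372 313.06473203453123 238.55473072694963 [ 2.11002383 -2.17382708  0.15236042] [-0.01195247  0.55275801  1.42396014]
scene 56.39644589242186 319.4380670974689 240.5115602828916 [ 1.83059772 -1.00231605  0.65188966] [-0.3158385   0.27654398  0.75087832]
```

View pics/top0.png

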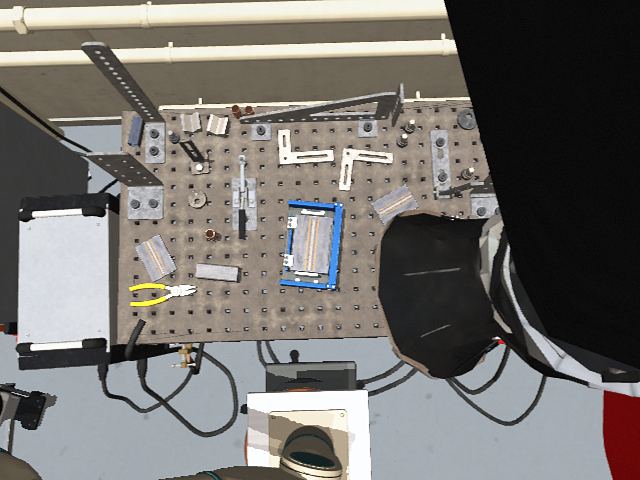

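View pics/scene0.png

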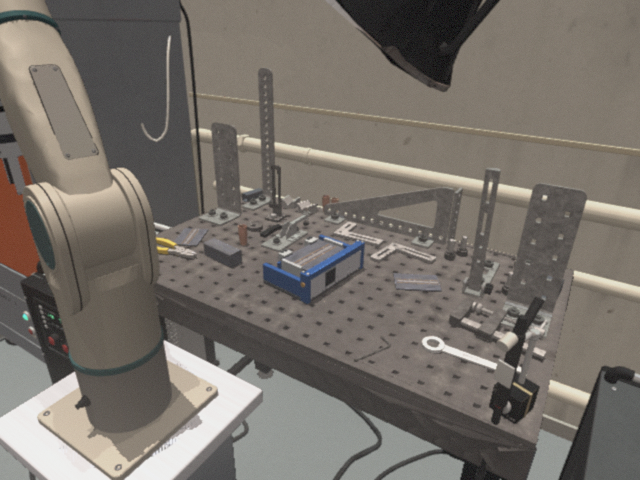

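The top view shows the blue nest at about (312,246), with the hood along its right edge at x≈338. The scene view shows the guard strip facing right, with a dark patch near (330,283). Next I'll measure the hood and enlarge the guard.

```bash
cat > h.py <<'E'
import cv2,numpy as np,pickle
from scipy.spatial.transform import Rotation as R
def cam(c):
    f=240/np.tan(np.radians(c["vertical_fov"])/2)
    K=np.array([[f,0,c["cx"]],[0,f,c["cy"]],[0,0,1.]])
    return K,R.from_rotvec(c["rvec"]).as_matrix(),np.array(c["tvec"])
def ray(c,uv,z):
    K,r,t=cam(c);o=-r.T@t;d=r.T@np.linalg.solve(K,[*uv,1]);return o+d*(z-o[2])/d[2]
def proj(c,P):
    K,r,t=cam(c);p=K@(r@np.asarray(P)+t);return p[:2]/p[2]
E
python3 - <<'E'
from h import *
D=pickle.load(open("d0.pkl","rb"))
for n in D:
    K,r,t=cam(D[n]);print(n,"cam at",-r.T@t)
c=D["top"];hsv=cv2.cvtColor(c["frame"],cv2.COLOR_RGB2HSV)
m=cv2.inRange(hsv,(100,120,60),(125,255,255));m[:,:270]=0;m[:,360:]=0
ys,xs=np.where(m>0);print(xs.min(),xs.max(),ys.min(),ys.max())
for y in range(196,296,4):
    q=np.where(m[y]>0)[0];print(y,q[q>315] if len(q) else [])
f=D["scene"]["frame"][220:315,250:380,::-1];cv2.imwrite("pics/crop1.png",cv2.resize(f,None,fx=6,fy=6,interpolation=cv2.INTER_CUBIC))
E
```

```text
top cam at [ 0.33664883 -0.03338465  1.48959719]
scene cam at [-0.30971805 -0.55140173  0.58316348]
280 342 200 289
196 []
200 []
204 [316 317 318 319 320 321 322 323 324 325 326 327 328 329 330 331 332 333
 337 338 339]
208 [328 329 330 331 332 333 335 336 337 338 339 340 341]
212 [335 336 337 338 339 340 341]
216 [334 335 336 337 338 339 340 341]
220 [334 335 336 337 338 339 340 341]
224 [333 334 335 336 337 338 339 340]
228 [334 335 336 337 338 339 340]
232 [333 334 335 336 337 338 339 340]
236 [333 334 335 336 337 338 339]
240 [332 333 334 335 336 337 338 339]
244 [332 333 334 335 336 337 338]
248 [332 333 334 335 336 337 338]
252 [331 332 333 334 335 336 337 338]
256 [331 332 333 334 335 336 337 338]
260 [331 332 333 334 335 336 337]
264 [330 331 332 333 334 335 336 337]
268 [329 330 331 332 333 334 335 336]
272 [329 330 331 332 333 334 335 336]
276 [329 330 331 332 333 334 335 336]
280 [328 329 330 331 332 333 334 335]
284 [316 317 318 319 320 321 322 323 324 325 326 327 328 329 330 331 332 333
 334]
288 [317 318 319 320 321 322 323 324 325 326 327 328 329 330 331 332 333 334
 335]
292 []
```

View pics/crop1.png

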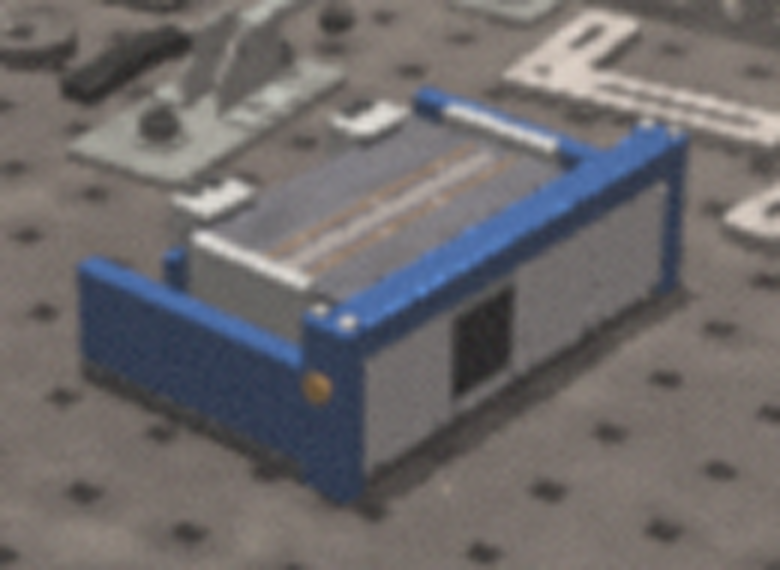

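The crop shows one dark opening, in the second segment from the robot-side end. Its centre is at about crop (483,342), full-image (330.5,277). The other three segments are blank plates.

```bash
python3 - <<'E'
from h import *
D=pickle.load(open("d0.pkl","rb"));c=D["top"]
a,b=np.polyfit([212,224,236,248,260,272,280],[341.5,340.8,339.6,338.6,337.6,336.6,335.6],1)
P=ray(c,(a*210+b+.3,210),.076);Q=ray(c,(a*282+b+.3,282),.076)
ny=(Q-P)/np.linalg.norm(Q-P);nx=np.array([-ny[1]*-1,-ny[0],0])  # x = y cross z
nx=np.cross(ny,[0,0,1]);print("edge",P,Q,"ny",ny,"nx",nx)
print("top extents",ray(c,(340,199.5),.076),ray(c,(334,289.5),.076))
face=P+nx*.002
s=D["scene"];K,r,t=cam(s);o=-r.T@t
def hit(u,v):
    d=r.T@np.linalg.solve(K,[250+(u+.5)/6-.5,220+(v+.5)/6-.5,1]);return o+d*((face-o)@nx)/(d@nx)
for u,v in [(455,322),(512,288),(455,398),(512,365),(483,342),(366,400),(664,240)]:
    h=hit(u,v);print(u,v,h,"along",(h-P)@ny)
E
```

```text
edge [ 0.62054913 -0.10728155  0.076     ] [ 0.43178909 -0.08420244  0.076     ] ny [-0.99260817  0.12136314  0.        ] nx [ 0.12136314  0.99260817 -0.        ]
top extents [ 0.64894693 -0.10264862  0.076     ] [ 0.4126406  -0.07856937  0.076     ]
455 322 [ 0.48093336 -0.08819626  0.05213107] along 0.14089999848939622
512 288 [ 0.51786348 -0.0927116   0.05158448] along 0.10369486447633924
455 398 [ 0.48238658 -0.08837394  0.01647861] along 0.13943595789323782
512 365 [ 0.5199777  -0.09297009  0.01452554] along 0.10156490488585992
483 342 [ 0.49968726 -0.09048925  0.03457637] along 0.12200643870620344
366 400 [ 0.4269388  -0.08159451  0.04180028] along 0.19529665069014998
664 240 [ 0.6283403  -0.10621926  0.02810639] along -0.0076046636797739865
```

```bash
python3 -m crank '[[0,0,-40,0.12],[0,0,-40,0.12],[0,0,-40,0.12],[0,0,-40,0.12],[0,0,-40,0.12],[0,0,-40,0.12],[0,0,-40,0.12],[0,0,-40,0.12],[0,0,-40,0.12],[0,0,-40,0.12]]' 0; cat > st.py <<'E'
from bench import ctrl
from h import *
o=ctrl.get_obs();M=R.from_rotvec(o["ee_rot"]).as_matrix()
print("t",o["time_s"],"j",o["joint_pos"].round(3),"p",o["eef_pos"].round(4),"F",o["force"].round(1),"w",round(o["width"],4))
print("tool x,y,z:",M.T.round(3).tolist())
E
python3 st.py
```

```text
time_s: 0.93
eef_pos: [0.1929, 0.6166, 0.597]
ee_rot: [-2.155, -2.285, -0.031]
force: [-0.5, -3.4, -8.7]
width: 0.0309
grip_force: 0.0
t 0.9333 j [-1.372  0.551  0.167  0.595 -0.086  1.982 -1.207] p [0.1929 0.6166 0.597 ] F [-0.5 -3.4 -8.7] w 0.0309
tool x,y,z: [[-0.058, 0.998, 0.013], [0.998, 0.058, 0.014], [0.013, 0.014, -1.0]]
```

```bash
python3 -m crank '[[0,-35,0,0.09],[0,-35,0,0.08],[0,-35,0,0],[0,0,-40,0],[0,0,-40,0],[0,0,-40,0]]' 0; python3 st.py
```

```text
time_s: 1.43
eef_pos: [0.0779, 0.5877, 0.6561]
ee_rot: [-2.282, -2.079, -0.103]
force: [-0.1, 0.3, 0.8]
width: 0.0001
grip_force: 0.0
t 1.4333 j [-1.564  0.415  0.176  0.665 -0.078  1.981 -1.532] p [0.0779 0.5877 0.6561] F [-0.1  0.3  0.8] w 0.0001
tool x,y,z: [[0.092, 0.992, 0.085], [0.996, -0.093, 0.005], [0.013, 0.084, -0.996]]
```

The tilt does drift outward at the joint-6 limit, and it persists. I'll keep going.

```bash
python3 -m crank '[[10,0,-40,0],[10,0,-40,0],[10,0,-40,0],[10,0,-40,0],[10,0,-40,0],[10,0,-40,0],[10,0,-40,0],[10,0,-40,0]]' 0; python3 st.py
```

```text
time_s: 2.1
eef_pos: [0.0692, 0.5393, 0.782]
ee_rot: [-2.148, -1.955, -0.376]
force: [-0.8, 0.4, 0.4]
width: 0.0008
grip_force: 0.0
t 2.1 j [-1.645  0.255  0.269  0.579 -0.086  1.981 -1.538] p [0.0692 0.5393 0.782 ] F [-0.8  0.4  0.4] w 0.0008
tool x,y,z: [[0.087, 0.941, 0.327], [0.995, -0.097, 0.014], [0.045, 0.324, -0.945]]
```

```bash
python3 -m crank '[[10,0,-40,0],[10,0,-40,0],[10,0,-40,0],[10,0,-40,0],[10,0,-40,0],[10,0,-40,0],[10,0,-40,0]]' 0; python3 st.py
```

```text
time_s: 2.68
eef_pos: [0.0573, 0.4626, 0.8835]
ee_rot: [-2.021, -1.839, -0.582]
force: [0.0, 0.9, -0.4]
width: 0.0004
grip_force: 0.0
t 2.6833 j [-1.964  0.095  0.584  0.536 -0.081  1.981 -1.544] p [0.0573 0.4626 0.8835] F [ 0.   0.9 -0.4] w 0.0004
tool x,y,z: [[0.075, 0.853, 0.517], [0.995, -0.099, 0.019], [0.068, 0.512, -0.856]]
```

```bash
python3 -m crank '[[10,0,-40,0],[10,0,-40,0],[10,0,-40,0]]' 0; python3 st.py
```

```text
time_s: 2.93
eef_pos: [0.0533, 0.4338, 0.9127]
ee_rot: [-1.98, -1.801, -0.643]
force: [-0.7, -0.1, 0.2]
width: 0.0006
grip_force: 0.0
t 2.9333 j [-2.411  0.04   0.983  0.529 -0.036  1.981 -1.558] p [0.0533 0.4338 0.9127] F [-0.7 -0.1  0.2] w 0.0006
tool x,y,z: [[0.071, 0.817, 0.572], [0.995, -0.101, 0.021], [0.075, 0.567, -0.82]]
```

```bash
python3 - <<'E'
from h import *
D=pickle.load(open("d0.pkl","rb"));s=D["scene"];t=D["top"]
K,r,tt=cam(s);o=-r.T@tt
for uv in [(435,88),(375,45),(345,10),(452,80)]:
    d=r.T@np.linalg.solve(K,[*uv,1]);d/=np.linalg.norm(d)
    for k in (.5,.6,.7,.8,.9,1.0,1.2):
        P=o+d*k;print(uv,k,P.round(3),proj(t,P).round(0))
E
```

```text
(435, 88) 0.5 [ 0.163 -0.399  0.525] [536. 417.]
(435, 88) 0.6 [ 0.257 -0.368  0.514] [511. 360.]
(435, 88) 0.7 [ 0.352 -0.337  0.502] [487. 306.]
(435, 88) 0.8 [ 0.446 -0.307  0.491] [465. 255.]
(435, 88) 0.9 [ 0.541 -0.276  0.479] [443. 206.]
(435, 88) 1.0 [ 0.635 -0.246  0.467] [423. 160.]
(435, 88) 1.2 [ 0.824 -0.184  0.444] [385.  74.]
(375, 45) 0.5 [ 0.142 -0.337  0.564] [509. 436.]
(375, 45) 0.6 [ 0.232 -0.295  0.56 ] [477. 379.]
(375, 45) 0.7 [ 0.322 -0.252  0.556] [447. 325.]
(375, 45) 0.8 [ 0.413 -0.209  0.552] [418. 272.]
(375, 45) 0.9 [ 0.503 -0.166  0.549] [391. 221.]
(375, 45) 1.0 [ 0.593 -0.123  0.545] [364. 172.]
(375, 45) 1.2 [ 0.774 -0.038  0.537] [313.  80.]
(345, 10) 0.5 [ 0.127 -0.309  0.595] [498. 450.]
(345, 10) 0.6 [ 0.215 -0.26   0.597] [463. 394.]
(345, 10) 0.7 [ 0.302 -0.212  0.6  ] [430. 338.]
(345, 10) 0.8 [ 0.39  -0.163  0.602] [397. 284.]
(345, 10) 0.9 [ 0.477 -0.115  0.605] [365. 232.]
(345, 10) 1.0 [ 0.565 -0.067  0.607] [333. 180.]
(345, 10) 1.2 [0.739 0.03  0.612] [273.  81.]
(452, 80) 0.5 [ 0.168 -0.413  0.534] [546. 414.]
(452, 80) 0.6 [ 0.264 -0.386  0.524] [523. 356.]
(452, 80) 0.7 [ 0.359 -0.358  0.514] [500. 301.]
(452, 80) 0.8 [ 0.455 -0.33   0.504] [479. 249.]
(452, 80) 0.9 [ 0.551 -0.303  0.494] [459. 199.]
(452, 80) 1.0 [ 0.646 -0.275  0.484] [440. 151.]
(452, 80) 1.2 [ 0.837 -0.22   0.464] [403.  62.]
```

The dark fume-extractor mouth hangs over the area right of the nest: roughly x 0.23–0.51, y −0.16 to −0.34, z above about 0.49. I'll come in low from the left.

```bash
cat > to.py <<'E'
import sys
from bench import ctrl
from h import *
o=ctrl.get_obs();M=R.from_rotvec(o["ee_rot"]).as_matrix()
print("t",round(o["time_s"],2),"j",o["joint_pos"].round(2),"p",o["eef_pos"].round(4),"F",o["force"].round(1),"tilt",np.degrees(np.arccos(-M[2,2])).round(1),"x",M[:,0].round(3),"z",M[:,2].round(3))
for a in sys.argv[1:]:
    d=(M.T@(np.array(eval(a))-o["eef_pos"])*1000);print(a,"tool mm",d.round(1),"rows",np.linalg.norm(d)/41)
E
python3 to.py '(.3,.4,.6)' '(.4,.3,.35)'
```

```text
t 2.93 j [-2.41  0.04  0.98  0.53 -0.04  1.98 -1.56] p [0.0533 0.4338 0.9127] F [-0.7 -0.1  0.2] tilt 34.9 x [0.071 0.817 0.572] z [ 0.075  0.567 -0.82 ]
(.3,.4,.6) tool mm [-188.9  242.1  255.8] rows 9.748718053743376
(.4,.3,.35) tool mm [-406.5  346.3  411.7] rows 16.446553859355927
```

```bash
python3 -m crank '[[-15,10,30,0],[-18,22,28,0],[-18,22,25,0],[-19,24,25,0],[-19,24,25,0],[-19,24,25,0],[-19,24,25,0],[-19,24,25,0],[-19,24,25,0],[-19,24,25,0]]' 0; python3 to.py '(.4,.3,.35)'
```

```text
time_s: 3.77
eef_pos: [0.2676, 0.395, 0.6204]
ee_rot: [-1.999, -1.788, -0.621]
force: [-0.0, 1.3, 0.6]
width: 0.0008
grip_force: 0.0
t 3.77 j [-2.1  -0.36  0.82  1.61  0.15  1.19 -1.35] p [0.2676 0.395  0.6204] F [-0.   1.3  0.6] tilt 34.2 x [0.09  0.822 0.562] z [ 0.069  0.557 -0.827]
(.4,.3,.35) tool mm [-218.1  140.5  179.9] rows 7.700883462015148
```

```bash
python3 -m crank '[[-24,20,20,0],[-24,20,20,0],[-25,18,20,0],[-25,18,20,0],[-25,18,20,0],[-25,16,20,0],[-25,16,20,0],[-25,16,20,0],[-20,10,20,0]]' 0; python3 to.py '(.50,.10,.25)' '(.48,-.15,.25)'
```

```text
time_s: 4.52
eef_pos: [0.3671, 0.2874, 0.3779]
ee_rot: [-2.023, -1.795, -0.66]
force: [-0.0, 0.5, -0.3]
width: 0.0007
grip_force: 0.0
t 4.52 j [-2.03 -0.37  1.32  2.14 -0.04  0.64 -0.73] p [0.3671 0.2874 0.3779] F [-0.   0.5 -0.3] tilt 34.1 x [0.086 0.825 0.559] z [ 0.108  0.55  -0.828]
(.50,.10,.25) tool mm [-214.6  151.    17.2] rows 6.414218687853755
(.48,-.15,.25) tool mm [-422.5  164.1 -122.5] rows 11.451900943855103
```

```bash
python3 -m crank '[[-5,35,0,0],[-15,35,0,0],[-25,30,0,0],[-30,20,0,0],[-30,20,0,0],[-30,20,0,0]]' 0; python3 to.py '(.50,.10,.25)' '(.48,-.15,.25)'
```

```text
time_s: 5.02
eef_pos: [0.4108, 0.1449, 0.3803]
ee_rot: [-2.101, -1.807, -0.741]
force: [-0.4, 0.4, -1.0]
width: 0.0006
grip_force: 0.0
t 5.02 j [-1.64 -0.37  1.32  2.12 -0.15  0.75 -0.33] p [0.4108 0.1449 0.3803] F [-0.4  0.4 -1. ] tilt 33.7 x [0.09  0.836 0.541] z [ 0.201  0.517 -0.832]
(.50,.10,.25) tool mm [-100.    79.5  103.2] rows 4.00537925884437
(.48,-.15,.25) tool mm [-310.8  106.   -30.1] rows 8.043512098908508
```

```bash
cat > kin.py <<'E'
import numpy as np
from scipy.spatial.transform import Rotation as R
from scipy.optimize import least_squares
J=np.array([[-1.34079149,.62930668,.0384345,1.51834567,-.02701003,.99626833,-.0200073],[-1.372,.551,.167,.595,-.086,1.982,-1.207],[-1.564,.415,.176,.665,-.078,1.981,-1.532],[-1.645,.255,.269,.579,-.086,1.981,-1.538],[-1.964,.095,.584,.536,-.081,1.981,-1.544],[-2.411,.04,.983,.529,-.036,1.981,-1.558],[-2.1,-.36,.82,1.61,.15,1.19,-1.35],[-2.03,-.37,1.32,2.14,-.04,.64,-.73],[-1.64,-.37,1.32,2.12,-.15,.75,-.33]])
P=np.array([[.18925782,.62116273,.20458667],[.1929,.6166,.597],[.0779,.5877,.6561],[.0692,.5393,.782],[.0573,.4626,.8835],[.0533,.4338,.9127],[.2676,.395,.6204],[.3671,.2874,.3779],[.4108,.1449,.3803]])
V=np.array([[-.462928,-3.107036,.002814],[-2.155,-2.285,-.031],[-2.282,-2.079,-.103],[-2.148,-1.955,-.376],[-2.021,-1.839,-.582],[-1.98,-1.801,-.643],[-1.999,-1.788,-.621],[-2.023,-1.795,-.66],[-2.101,-1.807,-.741]])
S=np.ones(7)
def fk(q,p,sg,full=False):
    # p: d1,d3,d5,d7, a-offsets(shoulder,elbow,wrist), j1 off, j7 off
    T=R.from_euler('z',q[0]*sg[0]+p[7]);x=np.array([0,0,p[0]])+T.apply([p[4],0,0]);pts=[x]
    T=T*R.from_euler('y',q[1]);T=T*R.from_euler('z',sg[1]*q[2]);x=x+T.apply([p[5],0,p[1]]);pts.append(x)
    T=T*R.from_euler('y',q[3]);x=x+T.apply([-p[9],0,0]);T=T*R.from_euler('z',sg[2]*q[4]);x=x+T.apply([0,0,p[2]]);pts.append(x)
    T=T*R.from_euler('y',q[5]);T=T*R.from_euler('z',sg[3]*q[6]+p[8]);x=x+T.apply([p[6]*np.cos(sg[3]*q[6]+p[8]),-p[6]*np.sin(sg[3]*q[6]+p[8]),p[3]])
    return (x,T,pts) if full else (x,T)
def res(p,sg):
    r=[]
    for q,t,v in zip(J,P,V):
        x,T=fk(q,p,sg);r+=[*(x-t)*5,*(R.from_rotvec(v).inv()*T).as_rotvec()]
    return np.array(r)
def fit():
    import itertools
    best=None
    for sg in itertools.product([1,-1],repeat=4):
        for o7 in(0,1.57,3.14,-1.57):
            s=least_squares(res,[.35,.4,.4,.35,0,0,0,1.27+1.341*sg[0],o7,0],args=(sg,))
            if best is None or s.cost<best[0]:best=(s.cost,sg,s.x,s.fun)
    return best
E
python3 - <<'E'
from kin import *
import pickle
b=fit();print(b[0],b[1],b[2].round(3));print(b[3].reshape(-1,6).round(3));pickle.dump((b[1],b[2]),open("kin.pkl","wb"))
E
```

```text
0.0035895339592979876 (-1, -1, -1, -1) [ 0.346  0.553  0.385  0.396 -0.006 -0.02  -0.023 -0.045  1.531  0.002]
[[ 0.008 -0.004 -0.018 -0.     0.     0.006]
 [ 0.003 -0.008 -0.014 -0.001 -0.001  0.006]
 [-0.008 -0.005 -0.019 -0.003 -0.     0.005]
 [-0.014  0.01  -0.002 -0.015 -0.001  0.004]
 [-0.017  0.004  0.014 -0.023 -0.001 -0.001]
 [ 0.005 -0.011  0.018 -0.026 -0.002 -0.003]
 [-0.021 -0.009  0.019 -0.024 -0.    -0.01 ]
 [-0.006 -0.006 -0.003 -0.024 -0.009 -0.007]
 [ 0.009  0.007  0.004 -0.026 -0.006 -0.   ]]
```

```bash
cat > ik.py <<'E'
from kin import *
import pickle
sg,p=pickle.load(open("kin.pkl","rb"))
LO=np.array([-3.06,-.37,-1.25,.18,-1.1,.23,-2.94]);HI=np.array([3.06,2.12,1.32,2.47,4.24,1.98,2.94])
nx=np.array([.1214,.9926,0]);ny=np.array([-.9926,.1214,0])
def pose(tilt,flip):
    a=np.radians(tilt);z=nx*np.sin(a)-np.array([0,0,np.cos(a)]);y=-ny*(-1 if flip else 1);return R.from_matrix(np.c_[np.cross(y,z),y,z])
def ik(x,T,q0,null=0.0,qn=None):
    f=lambda q:np.r_[(fk(q,p,sg)[0]-x)*5,(T.inv()*fk(q,p,sg)[1]).as_rotvec(),null*(q-(q0 if qn is None else qn))]
    return least_squares(f,np.clip(q0,LO+.01,HI-.01),bounds=(LO,HI))
E
python3 - <<'E'
from ik import *
g=np.random.default_rng(0)
x=np.array([.50,-.0905,.03])-nx*.02
for flip in(0,1):
  for tilt in (33,38):
    S=[]
    for i in range(60):
        s=ik(x,pose(tilt,flip),g.uniform(LO,HI))
        if s.cost<1e-5:S.append(s.x)
    S=np.array(S);print(flip,tilt,len(S))
    for q in S[np.argsort(S[:,2])][::max(1,len(S)//7)]:
        e=fk(q,p,sg,True)[2];print(q.round(2),"elbow",e[1].round(2),"wrist",e[2].round(2))
E
```

```text
0 33 33
[ 1.19  1.23 -1.15  1.88  0.7   0.83 -0.29] elbow [ 0.15 -0.49  0.54] wrist [ 0.45 -0.33  0.36]
[ 1.15  1.16 -1.04  1.88  0.56  0.76 -0.16] elbow [ 0.17 -0.47  0.58] wrist [ 0.45 -0.32  0.36]
[ 1.06  1.05 -0.85  1.89  0.29  0.67  0.09] elbow [ 0.19 -0.42  0.63] wrist [ 0.45 -0.32  0.36]
[ 0.96  0.97 -0.66  1.89  0.01  0.65  0.35] elbow [ 0.23 -0.38  0.67] wrist [ 0.45 -0.31  0.37]
[ 0.86  0.92 -0.5   1.89 -0.22  0.66  0.57] elbow [ 0.25 -0.34  0.7 ] wrist [ 0.45 -0.31  0.37]
[ 0.73  0.88 -0.29  1.88 -0.46  0.72  0.79] elbow [ 0.29 -0.29  0.72] wrist [ 0.46 -0.31  0.37]
[ 0.57  0.85 -0.05  1.87 -0.68  0.81  0.99] elbow [ 0.32 -0.23  0.72] wrist [ 0.46 -0.31  0.37]
[ 0.48  0.86  0.09  1.87 -0.78  0.88  1.08] elbow [ 0.35 -0.2   0.72] wrist [ 0.46 -0.31  0.37]
[ 0.14  0.96  0.66  1.86 -1.1   1.23  1.36] elbow [ 0.43 -0.07  0.68] wrist [ 0.47 -0.3   0.37]
0 38 30
[ 1.21  1.25 -1.1   1.84  0.56  0.82 -0.13] elbow [ 0.14 -0.5   0.53] wrist [ 0.44 -0.35  0.34]
[ 1.12  1.12 -0.9   1.85  0.28  0.73  0.14] elbow [ 0.18 -0.45  0.6 ] wrist [ 0.45 -0.35  0.34]
[ 1.1   1.1  -0.86  1.85  0.
[... 1495 characters left out ...]
1] wrist [ 0.44 -0.35  0.34]
[ 1.23  1.29 -1.17  1.84  0.65  0.86  2.94] elbow [ 0.13 -0.51  0.51] wrist [ 0.44 -0.35  0.34]
[ 1.23  1.29 -1.17  1.84  0.64  0.86  2.94] elbow [ 0.13 -0.51  0.51] wrist [ 0.44 -0.35  0.34]
[ 1.23  1.29 -1.17  1.84  0.64  0.86  2.94] elbow [ 0.13 -0.51  0.51] wrist [ 0.44 -0.35  0.34]
[ 1.03  1.04 -0.72  1.85  0.02  0.71 -2.76] elbow [ 0.21 -0.41  0.64] wrist [ 0.45 -0.34  0.35]
[ 0.78  0.92 -0.31  1.84 -0.48  0.79 -2.3 ] elbow [ 0.28 -0.32  0.7 ] wrist [ 0.45 -0.34  0.35]
[ 0.64  0.9  -0.08  1.84 -0.68  0.88 -2.12] elbow [ 0.32 -0.26  0.71] wrist [ 0.46 -0.33  0.35]
[ 0.47  0.9   0.18  1.83 -0.86  1.02 -1.96] elbow [ 0.36 -0.2   0.7 ] wrist [ 0.46 -0.33  0.36]
```

```bash
python3 - <<'E'
from h import *
from bench import ctrl
D={n:ctrl.capture(n) for n in("scene","top")};pickle.dump(D,open("d1.pkl","wb"))
g=lambda a:np.clip(255*(a/255.)**.6,0,255).astype(np.uint8)
a=g(D["scene"]["frame"])[:300,180:580,::-1];b=g(D["top"]["frame"])[180:480,240:640,::-1]
cv2.imwrite("pics/c2.png",np.hstack([cv2.resize(a,(400,300)),b]))
E
```

```text
(no output)
```

View pics/c2.png

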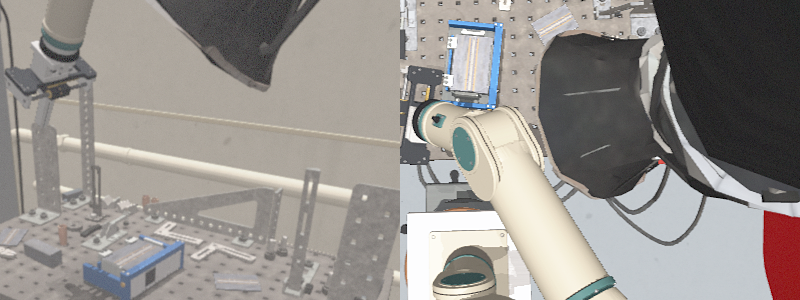

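The hood's mouth rim is about 0.5–0.6 m up, right of the nest, so forearm clearance matters. I'll bound it from the two silhouettes and compare arm postures against that.

```bash
cat > hull.py <<'E'
from h import *
D=pickle.load(open("d0.pkl","rb"))
def hull():
    G=np.array(np.meshgrid(np.arange(.1,.8,.02),np.arange(-.6,.05,.02),np.arange(.4,.95,.02),indexing='ij')).reshape(3,-1).T
    pt=np.array([(395,220),(420,210),(490,218),(505,310),(490,360),(450,377),(405,365),(380,320),(380,250)],np.float32)
    ps=np.array([(335,0),(385,50),(430,85),(447,90),(450,75),(490,0),(620,-250),(150,-250)],np.float32)
    def ins(c,poly):
        K,r,t=cam(c);q=(G@r.T+t)@K.T;uv=q[:,:2]/q[:,2:]
        return np.array([cv2.pointPolygonTest(poly,(float(a),float(b)),False)>0 for a,b in uv])
    return G[ins(D["top"],pt)&ins(D["scene"],ps)]
E
python3 - <<'E'
from hull import *;from ik import *
H=hull();np.save("hull.npy",H)
for z in np.unique(H[:,2].round(3)):
    s=H[abs(H[:,2]-z)<.005];print(z,len(s),"x",s[:,0].min().round(2),s[:,0].max().round(2),"y",s[:,1].min().round(2),s[:,1].max().round(2))
def dist(q):
    x,T,e=fk(q,p,sg,True);o=[]
    for a,b in((e[0],e[1]),(e[1],e[2]),(e[2],e[2]+.6*(x-e[2]))):
        L=a+np.linspace(0,1,25)[:,None]*(b-a);o.append(np.linalg.norm(L[:,None]-H[None],axis=2).min())
    return np.round(o,2)
x=np.array([.50,-.0905,.03])-nx*.02
q=np.array([.57,.85,-.05,1.87,-.68,.81,.99])
for j3 in(-1.2,-1,-.8,-.6,-.3,0,.3,.6,.9,1.2):
    qn=q.copy();qn[2]=j3
    s=least_squares(lambda v:np.r_[(fk(v,p,sg)[0]-x)*5,(pose(34,0).inv()*fk(v,p,sg)[1]).as_rotvec(),.02*(v[2]-j3)],q,bounds=(LO,HI));print(s.x.round(2),"cost",round(s.cost,6),"dist",dist(s.x))
E
```

```text
0.5 16 x 0.38 0.52 y -0.34 -0.26
0.52 36 x 0.3 0.52 y -0.34 -0.22
0.54 58 x 0.26 0.52 y -0.34 -0.2
0.56 73 x 0.26 0.5 y -0.34 -0.18
0.58 84 x 0.26 0.5 y -0.34 -0.16
0.6 90 x 0.26 0.5 y -0.32 -0.16
0.62 98 x 0.26 0.5 y -0.32 -0.14
0.64 98 x 0.26 0.5 y -0.32 -0.14
0.66 96 x 0.26 0.48 y -0.3 -0.14
0.68 93 x 0.26 0.48 y -0.3 -0.14
0.7 87 x 0.26 0.48 y -0.3 -0.14
0.72 81 x 0.26 0.48 y -0.28 -0.14
0.74 79 x 0.26 0.48 y -0.28 -0.12
0.76 75 x 0.26 0.46 y -0.28 -0.12
0.78 72 x 0.28 0.46 y -0.26 -0.12
0.8 71 x 0.28 0.46 y -0.26 -0.12
0.82 64 x 0.28 0.46 y -0.26 -0.12
0.84 59 x 0.28 0.46 y -0.24 -0.12
0.86 52 x 0.28 0.44 y -0.24 -0.12
0.88 35 x 0.32 0.44 y -0.22 -0.12
0.9 17 x 0.38 0.44 y -0.22 -0.12
0.92 2 x 0.42 0.44 y -0.14 -0.12
[ 1.21  1.27 -1.2   1.87  0.74  0.87 -0.32] cost 0.0 dist [0.18 0.11 0.15]
[ 1.14  1.14 -1.    1.87  0.49  0.74 -0.09] cost 0.0 dist [0.14 0.07 0.14]
[ 1.05  1.04 -0.8   1.88  0.2   0.67  0.18] cost 0.0 dist [0.1  0.04 0.14]
[ 0.93  0.96 -0.6   1.88 -0.09  0.66  0.46] cost 0.0 dist [0.07 0.   0.14]
[ 0.74  0.88 -0.3   1.87 -0.46  0.73  0.8 ] cost 0.0 dist [0.02 0.   0.13]
[ 0.55  0.86 -0.    1.86 -0.72  0.85  1.04] cost 0.0 dist [0.01 0.01 0.13]
[ 0.36  0.88  0.3   1.86 -0.92  1.01  1.21] cost 0.0 dist [0.01 0.   0.13]
[ 0.18  0.95  0.6   1.85 -1.07  1.21  1.34] cost 0.0 dist [0.05 0.01 0.13]
[ 0.15  0.97  0.66  1.85 -1.1   1.26  1.37] cost 1.1e-05 dist [0.07 0.02 0.13]
[ 0.15  0.97  0.66  1.85 -1.1   1.26  1.36] cost 5.8e-05 dist [0.07 0.02 0.13]
```

```bash
cat > sim.py <<'E'
from ik import *
def step(q,row,w=3.,lam=.05):
    x,T=fk(q,p,sg);xt=x+T.apply(np.array(row[:3])/1000);Tt=T*R.from_euler('z',row[3])
    f=lambda v:np.r_[(fk(v,p,sg)[0]-xt)*w,(Tt.inv()*fk(v,p,sg)[1]).as_rotvec(),lam*.1*(v-q)]
    return least_squares(f,np.clip(q,LO+1e-4,HI-1e-4),bounds=(LO,HI),xtol=1e-6,ftol=1e-6).x
def show(q):
    x,T,e=fk(q,p,sg,True);z=T.as_matrix()[:,2];print(q.round(2),"p",x.round(3),"tilt",np.degrees(np.arccos(-z[2])).round(1),"az",np.degrees(np.arctan2(z[1],z[0])).round(0),"elb",e[1].round(2),"wr",e[2].round(2))
LOG=[[[0,0,-40,.12]]*10,[[0,-35,0,.09],[0,-35,0,.08],[0,-35,0,0]]+[[0,0,-40,0]]*3,[[10,0,-40,0]]*8,[[10,0,-40,0]]*7,[[10,0,-40,0]]*3,[[-15,10,30,0],[-18,22,28,0],[-18,22,25,0]]+[[-19,24,25,0]]*7]
E
python3 - <<'E'
from sim import *
for w,lam in((3,.05),(1,.05),(1,1.)):
    print(w,lam);q=J[0].copy()
    for i,c in enumerate(LOG):
        for r in c:q=step(q,r,w,lam)
        show(q);print("   real",J[i+1].round(2),P[i+1])
E
```

```text
3 0.05
[-1.32  0.55  0.01  0.59 -0.    1.98 -1.24] p [0.19  0.618 0.596] tilt 1.3 az 73.0 elb [0.08 0.25 0.83] wr [0.18 0.59 0.99]
   real [-1.37  0.55  0.17  0.6  -0.09  1.98 -1.21] [0.1929 0.6166 0.597 ]
[-1.49  0.41  0.01  0.59 -0.    1.98 -1.57] p [0.082 0.599 0.683] tilt 9.2 az 81.0 elb [0.03 0.19 0.86] wr [0.07 0.51 1.07]
   real [-1.56  0.42  0.18  0.66 -0.08  1.98 -1.53] [0.0779 0.5877 0.6561]
[-1.5   0.22  0.02  0.35  0.    1.98 -1.58] p [0.07  0.535 0.903] tilt 34.3 az 82.0 elb [0.01 0.09 0.89] wr [0.04 0.3  1.22]
   real [-1.64  0.26  0.27  0.58 -0.09  1.98 -1.54] [0.0692 0.5393 0.782 ]
[-1.67  0.01  0.11  0.2   0.07  1.98 -1.59] p [0.048 0.392 1.064] tilt 54.3 az 82.0 elb [-0.   -0.02  0.9 ] wr [0.   0.06 1.28]
   real [-1.96  0.1   0.58  0.54 -0.08  1.98 -1.54] [0.0573 0.4626 0.8835]
[-1.4  -0.1  -0.05  0.18 -0.03  1.97 -1.58] p [0.036 0.31  1.113] tilt 62.1 az 82.0 elb [-0.02 -0.08  0.89] wr [-0.01 -0.05  1.28]
   real [-2.41  0.04  0.98  0.53 -0.04  1.98 -1.56] [0.0533 0.4338 0.9127]
[-1.71 -0.36  0.68  1.46 -0.3   1.   -1.01] p [0.282 0.424 0.838] tilt 62.1 az 82.0 el
[... 1829 characters left out ...]
8] wr [0.07 0.45 1.09]
   real [-1.64  0.26  0.27  0.58 -0.09  1.98 -1.54] [0.0692 0.5393 0.782 ]
[-1.55  0.2   0.14  0.7  -0.04  1.98 -1.52] p [0.078 0.502 0.757] tilt 15.1 az 80.0 elb [0.   0.08 0.89] wr [0.06 0.38 1.13]
   real [-1.96  0.1   0.58  0.54 -0.08  1.98 -1.54] [0.0573 0.4626 0.8835]
[-1.56  0.16  0.13  0.7  -0.03  1.98 -1.53] p [0.073 0.485 0.78 ] tilt 17.7 az 80.0 elb [0.   0.06 0.9 ] wr [0.05 0.34 1.15]
   real [-2.41  0.04  0.98  0.53 -0.04  1.98 -1.56] [0.0533 0.4338 0.9127]
[-1.28 -0.01  0.4   1.56 -0.15  1.35 -0.96] p [0.277 0.385 0.536] tilt 16.5 az 79.0 elb [-0.02 -0.03  0.9 ] wr [0.24 0.26 0.91]
   real [-2.1  -0.36  0.82  1.61  0.15  1.19 -1.35] [0.2676 0.395  0.6204]
```

```bash
python3 to.py '(.33,.40,.42)' '(.2,.66,.45)'; python3 - <<'E'
from sim import *
q=J[-1].copy();show(q)
x0,T=fk(q,p,sg)
M=T.as_matrix()
for tgt in ((.33,.40,.42),(.2,.66,.45)):
    x0=fk(q,p,sg)[0];d=np.array(tgt)-x0;n=int(np.ceil(np.linalg.norm(d)/.035))
    for i in range(n):
        x,T=fk(q,p,sg);q=step(q,[*(T.inv().apply(x0+d*(i+1)/n-x)*1000),0],1.5,.3)
    show(q)
E
```

```text
t 5.12 j [-1.64 -0.37  1.32  2.12 -0.15  0.75 -0.33] p [0.4109 0.1436 0.38  ] F [-1.  -0.8 -0.7] tilt 33.6 x [0.094 0.836 0.541] z [ 0.202  0.516 -0.833]
(.33,.40,.42) tool mm [ 228.3 -122.2   82.5] rows 6.629185702509123
(.2,.66,.45) tool mm [ 449.6 -294.1  165.3] rows 13.711201213196585
[-1.64 -0.37  1.32  2.12 -0.15  0.75 -0.33] p [0.413 0.146 0.381] tilt 33.7 az 66.0 elb [-0.01 -0.21  0.86] wr [ 0.3  -0.06  0.7 ]
[-1.65 -0.09  0.8   2.06 -0.24  0.6  -0.82] p [0.33 0.4  0.42] tilt 33.7 az 66.0 elb [-0.01 -0.07  0.9 ] wr [0.22 0.19 0.74]
[-1.86  0.24  0.61  1.7  -0.14  0.66 -1.37] p [0.2  0.66 0.45] tilt 33.7 az 66.0 elb [-0.04  0.1   0.89] wr [0.1  0.44 0.77]
```

```bash
python3 -m crank '[[33,-17,12,0],[33,-17,12,0],[33,-17,12,0],[33,-17,12,0],[33,-17,12,0],[33,-18,12,0],[33,-18,12,0],[32,-24,12,0],[32,-24,12,0],[32,-24,12,0]]' 0;  python3 -m crank '[[32,-24,12,0],[32,-24,12,0],[32,-24,12,0],[32,-24,12,0]]' 0; python3 to.py '(.1,.66,.45)'
```

```text
time_s: 5.95
eef_pos: [0.2746, 0.519, 0.4351]
ee_rot: [-2.1, -1.805, -0.741]
force: [0.8, 0.2, 0.7]
width: 0.0002
grip_force: 0.0
time_s: 6.28
eef_pos: [0.2017, 0.6681, 0.4527]
ee_rot: [-2.099, -1.806, -0.74]
force: [1.0, 0.0, -0.7]
width: 0.0003
grip_force: 0.0
t 6.28 j [-1.83  0.26  0.61  1.67 -0.17  0.68 -1.33] p [0.2017 0.6681 0.4527] F [ 1.   0.  -0.7] tilt 33.8 x [0.09  0.835 0.542] z [ 0.2    0.518 -0.831]
(.1,.66,.45) tool mm [-17.4 -98.  -22.2] rows 2.488435818102444
```

```bash
cat >> sim.py <<'E'
H=np.load("hull.npy")
def dist(q):
    x,T,e=fk(q,p,sg,True);o=[]
    for a,b in((e[0],e[1]),(e[1],e[2]),(e[2],e[2]+.6*(x-e[2]))):
        L=a+np.linspace(0,1,25)[:,None]*(b-a);o.append(np.linalg.norm(L[:,None]-H[None],axis=2).min())
    return np.round(o,2)
def go(q,tgt,spin=0,v=.035,w=1.5,lam=.3):
    x0=fk(q,p,sg)[0];d=np.array(tgt)-x0;n=max(int(np.ceil(np.linalg.norm(d)/v)),int(np.ceil(abs(spin)/.12)),1);m=9
    for i in range(n):
        x,T=fk(q,p,sg);q=step(q,[*(T.inv().apply(x0+d*(i+1)/n-x)*1000),spin/n],w,lam);m=np.minimum(m,dist(q))
    show(q);print("     n",n,"minclear",m,"spin",spin);return q
E
python3 - <<'E'
from sim import *
q0=np.array([-1.83,.26,.61,1.67,-.17,.68,-1.33]);
q0=go(q0,(.45,.45,.3));q0=go(q0,(.5,.2,.25))
for a in(0,-2.6,-3.0,-3.3):
    print("SPIN",a);q=go(q0,(.5,.2,.25),a);q=go(q,(.49,0,.25));q=go(q,(.48,-.18,.22));q=go(q,(.49,-.18,.08))
E
```

```text
[-0.97  0.31  0.35  2.   -0.9   0.51 -0.08] p [0.45 0.45 0.3 ] tilt 33.1 az 66.0 elb [0.08 0.12 0.88] wr [0.34 0.26 0.63]
     n 11 minclear [0.32 0.32 0.39] spin 0
[-0.42  0.33  0.43  2.12 -1.06  0.78  0.63] p [0.5  0.2  0.25] tilt 32.9 az 66.0 elb [0.14 0.07 0.87] wr [0.4  0.02 0.59]
     n 8 minclear [0.25 0.16 0.16] spin 0
SPIN 0
[-0.42  0.33  0.43  2.12 -1.06  0.78  0.63] p [0.5  0.2  0.25] tilt 32.9 az 66.0 elb [0.14 0.07 0.87] wr [0.4  0.02 0.59]
     n 1 minclear [0.25 0.16 0.16] spin 0
[-0.03  0.4   0.56  2.04 -0.92  1.08  0.93] p [0.49 0.   0.25] tilt 32.9 az 66.0 elb [0.19 0.01 0.86] wr [ 0.39 -0.18  0.59]
     n 6 minclear [0.17 0.01 0.01] spin 0
[ 0.32  0.58  0.59  1.84 -0.85  1.28  1.18] p [ 0.48 -0.18  0.22] tilt 32.8 az 66.0 elb [ 0.27 -0.09  0.82] wr [ 0.39 -0.36  0.56]
     n 6 minclear [0.05 0.   0.  ] spin 0
[ 0.37  0.81  0.5   1.91 -1.04  1.1   1.41] p [ 0.49 -0.18  0.08] tilt 32.8 az 66.0 elb [ 0.35 -0.14  0.74] wr [ 0.4  -0.36  0.42]
     n 5 minclear [0.01 0.   0.  ] spin 0
SPIN -2.6
[ 0.18  0.33 -0.35  2.13 -0.77  0.55  2.94] p [0.501 0.201 0.251] tilt 32.4 a
[... 1312 characters left out ...]
IN -3.3
[ 0.68  0.5  -1.06  2.15 -0.05  0.39  2.94] p [0.5  0.2  0.25] tilt 32.1 az 66.0 elb [ 0.17 -0.18  0.84] wr [0.39 0.01 0.58]
     n 28 minclear [0.11 0.05 0.15] spin -3.3
[ 1.13  0.7  -1.25  2.06  0.28  0.63  2.94] p [0.504 0.011 0.231] tilt 30.0 az 65.0 elb [ 0.11 -0.32  0.77] wr [ 0.4  -0.17  0.57]
     n 6 minclear [0.12 0.   0.03] spin 0
[ 1.32  0.82 -1.25  1.91  0.49  0.86  2.94] p [ 0.495 -0.164  0.199] tilt 23.7 az 62.0 elb [ 0.06 -0.39  0.73] wr [ 0.4  -0.3   0.56]
     n 6 minclear [0.18 0.   0.  ] spin 0
[ 1.25  0.97 -1.06  1.99  0.67  0.65  2.91] p [ 0.49 -0.18  0.08] tilt 23.7 az 62.0 elb [ 0.1  -0.43  0.67] wr [ 0.39 -0.32  0.44]
     n 4 minclear [0.18 0.   0.01] spin 0
```

```bash
python3 - <<'E'
from sim import *
q0=np.array([-1.83,.26,.61,1.67,-.17,.68,-1.33])
for X in (.0,-.12):
  q=go(q0,(X,.64,.6))
  for k in range(4):
    for i in range(5): q=step(q,[10,0,-40,0],1.5,.3)
    show(q)
def P2(t,az,y):
    a=np.radians(t);b=np.radians(az);z=np.array([np.cos(b)*np.sin(a),np.sin(b)*np.sin(a),-np.cos(a)]);y=np.array([-np.sin(b),np.cos(b),0]);return R.from_matrix(np.c_[np.cross(y,z),y,z])
g=np.random.default_rng(1)
for t in(36,42,46):
  for az in(70,83):
    for s in((.49,.0,.12),(.49,-.1,.11),(.485,-.15,.06)):
      best=(-1,)
      for k in range(12):
        r=ik(np.array(s),P2(t,az,0),g.uniform([.9,.4,-1.25,1.5,-.5,.3,2.5],[1.4,1.3,-.5,2.2,.9,1,2.94]))
        if r.cost<1e-5:
            d=dist(r.x)
            if d.min()>best[0]:best=(d.min(),d,r.x.round(2),fk(r.x,p,sg,True)[2][2].round(2))
      print(t,az,s,best)
E
```

```text
[-2.29  0.15  0.59  1.39  0.21  1.13 -1.92] p [0.   0.64 0.6 ] tilt 33.2 az 67.0 elb [-0.05  0.04  0.9 ] wr [-0.08  0.42  0.92]
     n 8 minclear [0.35 0.37 0.61] spin 0
[-2.32  0.18  0.57  0.82  0.2   1.67 -1.85] p [-0.038  0.581  0.792] tilt 33.3 az 67.0 elb [-0.06  0.05  0.89] wr [-0.12  0.36  1.11]
[-2.45  0.24  0.86  0.39  0.07  1.98 -1.75] p [-0.063  0.508  0.91 ] tilt 37.4 az 69.0 elb [-0.09  0.06  0.89] wr [-0.15  0.26  1.21]
[-3.06  0.16  1.32  0.41  0.19  1.98 -1.79] p [-0.076  0.43   0.969] tilt 44.5 az 73.0 elb [-0.08 -0.01  0.89] wr [-0.15  0.15  1.24]
[-3.06  0.17  1.32  0.27  0.2   1.98 -1.76] p [-0.083  0.416  1.028] tilt 51.9 az 76.0 elb [-0.08 -0.01  0.89] wr [-0.16  0.1   1.25]
[-2.47  0.22  0.57  1.31  0.27  1.22 -2.13] p [-0.12  0.64  0.6 ] tilt 33.2 az 67.0 elb [-0.08  0.06  0.89] wr [-0.2   0.42  0.92]
     n 11 minclear [0.36 0.39 0.61] spin 0
[-2.47  0.29  0.56  0.67  0.24  1.78 -2.01] p [-0.158  0.581  0.792] tilt 33.3 az 67.0 elb [-0.11  0.08  0.88] wr [-0.24  0.36  1.11]
[-2.68  0.31  0.99  0.39  0.06  1.98 -1.9 ] p [-0.169  0.503  0.893] tilt 38.1 az 71.0
[... 1971 characters left out ...]

46 70 (0.49, 0.0, 0.12) (np.float64(0.06), array([0.17, 0.06, 0.13]), array([ 1.24,  1.12, -1.17,  2.14,  0.41,  0.46,  2.81]), array([ 0.37, -0.26,  0.39]))
46 70 (0.49, -0.1, 0.11) (np.float64(0.12), array([0.23, 0.12, 0.12]), array([ 1.39,  1.23, -1.24,  1.97,  0.49,  0.73,  2.87]), array([ 0.37, -0.36,  0.38]))
46 70 (0.485, -0.15, 0.06) (np.float64(0.18), array([0.26, 0.18, 0.18]), array([ 1.43,  1.33, -1.21,  1.89,  0.56,  0.8 ,  2.93]), array([ 0.36, -0.41,  0.33]))
46 83 (0.49, 0.0, 0.12) (np.float64(0.07), array([0.16, 0.07, 0.11]), array([ 1.19,  1.2 , -1.24,  1.98,  0.44,  0.75,  2.91]), array([ 0.43, -0.28,  0.39]))
46 83 (0.49, -0.1, 0.11) (-1,)
46 83 (0.485, -0.15, 0.06) (-1,)
```

```bash
python3 - <<'E'
from sim import *
q0=np.array([-1.83,.26,.61,1.67,-.17,.68,-1.33])
q0=go(q0,(.45,.45,.3))
for via in ([(.42,.2,.22)],[(.36,.2,.2)]):
  for a in(-2.6,-3.1):
    q=q0
    print("SPIN",a,via)
    for v in via:q=go(q,v)
    q=go(q,via[-1],a)
    for t in ((.36,.0,.16),(.34,-.15,.1),(.36,-.25,.09),(.40,-.25,.07),(.475,-.2,.06)): q=go(q,t)
E
```

```text
[-0.97  0.31  0.35  2.   -0.9   0.51 -0.08] p [0.45 0.45 0.3 ] tilt 33.1 az 66.0 elb [0.08 0.12 0.88] wr [0.34 0.26 0.63]
     n 11 minclear [0.32 0.32 0.39] spin 0
SPIN -2.6 [(0.42, 0.2, 0.22)]
[-0.1   0.26 -0.01  2.32 -1.1   0.56  0.69] p [0.42  0.2   0.221] tilt 32.4 az 66.0 elb [0.11 0.01 0.89] wr [0.32 0.02 0.56]
     n 8 minclear [0.23 0.17 0.18] spin 0
[ 0.48  0.33 -0.75  2.34 -0.78  0.34  2.94] p [0.42  0.201 0.221] tilt 31.8 az 67.0 elb [ 0.13 -0.09  0.87] wr [0.32 0.02 0.56]
     n 22 minclear [0.16 0.13 0.18] spin -2.6
[ 1.25  0.58 -1.01  2.42 -0.19  0.37  2.94] p [0.36 0.   0.16] tilt 31.6 az 67.0 elb [ 0.06 -0.28  0.81] wr [ 0.26 -0.18  0.5 ]
     n 7 minclear [0.16 0.06 0.11] spin 0
[ 1.49  0.82 -0.93  2.25  0.2   0.54  2.94] p [ 0.34 -0.15  0.1 ] tilt 31.6 az 67.0 elb [-0.   -0.39  0.73] wr [ 0.24 -0.33  0.44]
     n 5 minclear [0.22 0.07 0.09] spin 0
[ 1.55  0.93 -0.96  2.01  0.31  0.76  2.94] p [ 0.36 -0.25  0.09] tilt 31.5 az 67.0 elb [-0.03 -0.43  0.69] wr [ 0.26 -0.43  0.43]
     n 3 minclear [0.27 0.09 0.1 ] spin 0
[ 1.46  0.98 -0.93  1.96  0.33  0.73  2.9 ] p [ 
[... 3312 characters left out ...]
pin 0
[ 1.58  0.98 -1.22  2.22  0.64  0.71  2.94] p [ 0.34 -0.15  0.1 ] tilt 29.5 az 71.0 elb [-0.04 -0.45  0.66] wr [ 0.25 -0.33  0.44]
     n 5 minclear [0.23 0.06 0.09] spin 0
[ 1.6   1.12 -1.25  2.02  0.74  0.9   2.94] p [ 0.366 -0.236  0.077] tilt 27.9 az 70.0 elb [-0.06 -0.48  0.6 ] wr [ 0.28 -0.41  0.42]
     n 3 minclear [0.3 0.1 0.1] spin 0
[ 1.54  1.15 -1.24  1.94  0.74  0.92  2.94] p [ 0.4  -0.25  0.07] tilt 27.9 az 70.0 elb [-0.03 -0.49  0.58] wr [ 0.31 -0.42  0.42]
     n 2 minclear [0.28 0.12 0.12] spin 0
[ 1.36  1.15 -1.2   1.91  0.76  0.84  2.81] p [ 0.475 -0.2    0.06 ] tilt 27.9 az 70.0 elb [ 0.07 -0.49  0.58] wr [ 0.39 -0.37  0.41]
     n 3 minclear [0.22 0.09 0.1 ] spin 0
```

```bash
python3 - <<'E'
from sim import *
q0=np.array([-1.83,.26,.61,1.67,-.17,.68,-1.33])
for X,Y,Z,up,k in ((-.12,.64,.6,(10,0,-40,0),13),(-.2,.55,.7,(20,-10,-35,0),12),(-.25,.6,.65,(10,-5,-40,0),12)):
  print("=====",X)
  q=go(q0,(X,Y,Z))
  for i in range(k): q=step(q,up,1.5,.3)
  show(q)
  for t in((0,.62,.6),(.2,.62,.4),(.45,.45,.28),(.42,.2,.2)):q=go(q,t)
  q=go(q,(.42,.2,.2),-2.8)
  for t in ((.36,.0,.15),(.34,-.15,.09),(.36,-.25,.08),(.40,-.25,.07),(.475,-.2,.06)): q=go(q,t)
E
```

```text
===== -0.12
[-2.47  0.22  0.57  1.31  0.27  1.22 -2.13] p [-0.12  0.64  0.6 ] tilt 33.2 az 67.0 elb [-0.08  0.06  0.89] wr [-0.2   0.42  0.92]
     n 11 minclear [0.36 0.39 0.61] spin 0
[-2.97  0.27  1.28  0.41  0.05  1.98 -1.88] p [-0.17   0.452  0.931] tilt 42.0 az 74.0 elb [-0.14  0.01  0.88] wr [-0.24  0.18  1.21]
[-2.94 -0.03  1.09  1.63  0.45  0.91 -2.12] p [-0.     0.619  0.6  ] tilt 41.6 az 74.0 elb [ 0.02 -0.02  0.9 ] wr [-0.06  0.35  0.88]
     n 12 minclear [0.25 0.25 0.6 ] spin 0
[-2.01  0.19  0.81  2.02 -0.61  0.31 -0.87] p [0.199 0.62  0.401] tilt 41.7 az 73.0 elb [-0.05  0.07  0.89] wr [0.11 0.36 0.68]
     n 9 minclear [0.28 0.28 0.53] spin 0
[-0.32  0.36 -0.37  2.09 -1.1   0.33  0.23] p [0.45 0.45 0.28] tilt 40.1 az 73.0 elb [0.17 0.04 0.87] wr [0.35 0.22 0.59]
     n 10 minclear [0.21 0.21 0.36] spin 0
[ 0.62  0.49 -0.81  2.36 -1.05  0.35  0.76] p [0.42 0.2  0.2 ] tilt 39.6 az 73.0 elb [ 0.18 -0.16  0.84] wr [ 0.33 -0.03  0.51]
     n 8 minclear [0.1  0.07 0.17] spin 0
[ 0.8   0.61 -1.1   2.36 -0.43  0.23  2.94] p [0.422 0.198 0.204] tilt 39.0 az 75.0 elb [ 0.19 -0.
[... 4327 characters left out ...]
pin 0
[ 1.58  1.1  -1.13  2.09  0.43  0.83  2.94] p [ 0.34 -0.15  0.09] tilt 40.4 az 78.0 elb [-0.04 -0.48  0.61] wr [ 0.26 -0.39  0.39]
     n 5 minclear [0.24 0.06 0.1 ] spin 0
[ 1.62  1.23 -1.22  1.83  0.53  1.1   2.94] p [ 0.36 -0.25  0.08] tilt 40.4 az 78.0 elb [-0.07 -0.51  0.54] wr [ 0.28 -0.49  0.38]
     n 3 minclear [0.3  0.16 0.16] spin 0
[ 1.55  1.26 -1.21  1.77  0.53  1.09  2.92] p [ 0.4  -0.25  0.07] tilt 40.4 az 78.0 elb [-0.03 -0.52  0.52] wr [ 0.32 -0.49  0.37]
     n 2 minclear [0.29 0.2  0.21] spin 0
[ 1.39  1.27 -1.19  1.75  0.54  0.99  2.82] p [ 0.475 -0.2    0.06 ] tilt 40.4 az 78.0 elb [ 0.05 -0.52  0.52] wr [ 0.4  -0.45  0.36]
     n 3 minclear [0.24 0.17 0.17] spin 0
```

```bash
python3 to.py '(.08,.65,.53)' '(-.05,.63,.6)'
```

```text
t 6.28 j [-1.83  0.26  0.61  1.67 -0.17  0.68 -1.33] p [0.2017 0.6681 0.4527] F [ 1.   0.  -0.7] tilt 33.8 x [0.09  0.835 0.542] z [ 0.2    0.518 -0.831]
(.08,.65,.53) tool mm [  15.9 -106.1  -97.9] rows 3.5428312588461472
(-.05,.63,.6) tool mm [  25.4 -220.9 -192.5] rows 7.17226302925138
```

```bash
python3 -m crank '[[3,-27,-24,0],[3,-28,-24,0],[3,-28,-24,0],[3,-28,-24,0],[3,-28,-24,0],[3,-28,-24,0],[3,-28,-24,0],[4,-28,-24,0]]' 0;  python3 -m crank '[[10,0,-40,0],[10,0,-40,0],[10,0,-40,0],[10,0,-40,0],[10,0,-40,0],[10,0,-40,0],[10,0,-40,0],[10,0,-40,0],[10,0,-40,0]]' 0; python3 to.py
```

```text
time_s: 6.95
eef_pos: [-0.0522, 0.6278, 0.5998]
ee_rot: [-2.099, -1.805, -0.738]
force: [-0.5, 0.0, -0.6]
width: 0.0003
grip_force: 0.0
time_s: 7.7
eef_pos: [-0.0977, 0.5368, 0.9059]
ee_rot: [-2.038, -1.68, -0.735]
force: [6.5, -1.5, 1.3]
width: 0.0
grip_force: 0.0
t 7.7 j [-2.37  0.28  0.82  0.34 -0.02  1.96 -1.84] p [-0.0977  0.5368  0.9059] F [ 6.5 -1.5  1.3] tilt 38.5 x [0.141 0.77  0.622] z [ 0.144  0.605 -0.783]
```

```bash
python3 -m crank '[[10,0,-40,0],[10,0,-40,0]]' 0; python3 to.py '(0,.62,.6)'
```

```text
time_s: 7.87
eef_pos: [-0.1237, 0.5319, 0.9317]
ee_rot: [-1.944, -1.676, -0.731]
force: [7.1, -1.4, 1.3]
width: 0.0004
grip_force: 0.0
t 7.87 j [-2.36  0.29  0.81  0.25 -0.07  1.97 -1.85] p [-0.1237  0.5319  0.9317] F [ 7.1 -1.4  1.3] tilt 41.6 x [0.112 0.74  0.663] z [ 0.091  0.657 -0.748]
(0,.62,.6) tool mm [-141.   111.7  317.4] rows 8.898490401986047
```

```bash
python3 - <<'E'
from sim import *;from bench import ctrl
q0=ctrl.get_obs()["joint_pos"]
q=go(q0,(0,.62,.6))
for t in((.2,.62,.4),(.42,.45,.28)):q=go(q,t)
Q=q
for A,s in(((.38,.25,.2),-2.7),((.40,.3,.2),-2.7),((.38,.25,.2),-2.4)):
  print("==",A);q=go(Q,A);q=go(q,A,s)
  for t in ((.34,.0,.15),(.32,-.15,.1),(.34,-.25,.08),(.40,-.25,.07),(.475,-.2,.06)): q=go(q,t)
E
```

```text
[-2.67 -0.04  0.88  1.63  0.34  0.87 -2.06] p [-0.    0.62  0.6 ] tilt 41.2 az 79.0 elb [ 0.03 -0.03  0.9 ] wr [-0.04  0.35  0.88]
     n 11 minclear [0.27 0.27 0.58] spin 0
[-1.94  0.19  0.79  2.   -0.79  0.39 -0.71] p [0.199 0.62  0.401] tilt 41.2 az 79.0 elb [-0.04  0.08  0.89] wr [0.13 0.36 0.69]
     n 9 minclear [0.28 0.28 0.52] spin 0
[-0.37  0.34 -0.28  2.1  -1.1   0.43  0.19] p [0.42  0.45  0.281] tilt 39.7 az 79.0 elb [0.15 0.05 0.87] wr [0.35 0.21 0.59]
     n 9 minclear [0.23 0.23 0.35] spin 0
== (0.38, 0.25, 0.2)
[ 0.52  0.47 -0.86  2.4  -1.1   0.31  0.65] p [0.38 0.25 0.2 ] tilt 39.2 az 79.0 elb [ 0.19 -0.14  0.84] wr [0.32 0.02 0.52]
     n 7 minclear [0.09 0.08 0.21] spin 0
[ 0.64  0.54 -1.05  2.39 -0.7   0.23  2.94] p [0.382 0.249 0.204] tilt 38.6 az 81.0 elb [ 0.2  -0.19  0.82] wr [0.32 0.01 0.52]
     n 23 minclear [0.08 0.06 0.2 ] spin -2.7
[ 1.31  0.76 -1.04  2.34 -0.03  0.54  2.94] p [0.34 0.   0.15] tilt 38.5 az 81.0 elb [ 0.06 -0.36  0.75] wr [ 0.28 -0.23  0.46]
     n 8 minclear [0.09 0.04 0.1 ] spin 0
[ 1.54  0.97 -1.02  2.11  0.29  0.81  2.94] p [ 0.32 -0.1
[... 2392 characters left out ...]
pin 0
[ 1.43  0.85 -0.79  2.12  0.03  0.77  2.94] p [ 0.32 -0.15  0.1 ] tilt 38.7 az 80.0 elb [ 0.02 -0.4   0.72] wr [ 0.26 -0.38  0.42]
     n 5 minclear [0.2  0.05 0.09] spin 0
[ 1.46  0.96 -0.79  1.87  0.13  0.96  2.94] p [ 0.34 -0.25  0.08] tilt 38.7 az 80.0 elb [ 0.01 -0.44  0.67] wr [ 0.28 -0.48  0.4 ]
     n 3 minclear [0.25 0.12 0.14] spin 0
[ 1.35  1.01 -0.78  1.78  0.11  0.96  2.89] p [ 0.4  -0.25  0.07] tilt 38.7 az 80.0 elb [ 0.06 -0.45  0.65] wr [ 0.34 -0.48  0.39]
     n 2 minclear [0.22 0.15 0.19] spin 0
[ 1.2   1.04 -0.78  1.75  0.08  0.88  2.79] p [ 0.475 -0.2    0.06 ] tilt 38.7 az 80.0 elb [ 0.13 -0.44  0.64] wr [ 0.41 -0.43  0.38]
     n 3 minclear [0.16 0.1  0.16] spin 0
```

```bash
python3 -m crank '[[-16,12,35,0],[-16,12,35,0],[-16,12,35,0],[-16,12,35,0],[-16,12,35,0],[-16,12,35,0],[-16,13,35,0],[-16,13,35,0],[-15,13,37,0]]' 0; python3 to.py '(.2,.62,.4)' '(.42,.45,.28)'
```

```text
time_s: 8.62
eef_pos: [-0.0153, 0.6073, 0.6398]
ee_rot: [-1.947, -1.671, -0.732]
force: [-0.8, 1.2, -0.2]
width: 0.0005
grip_force: 0.0
t 8.62 j [-2.85 -0.1   0.94  1.55  0.45  1.01 -2.15] p [-0.0153  0.6073  0.6398] F [-0.8  1.2 -0.2] tilt 41.6 x [0.116 0.739 0.664] z [ 0.093  0.657 -0.748]
(.2,.62,.4) tool mm [-124.7  212.8  207.7] rows 7.8655735043872985
(.42,.45,.28) tool mm [-304.3  456.6  206.2] rows 14.298099646673283
```

```bash
python3 -m crank '[[-14,24,23,0],[-14,24,23,0],[-14,24,23,0],[-14,24,23,0],[-14,24,23,0],[-14,24,23,0],[-14,24,23,0],[-14,24,23,0],[-13,21,24,0]]' 0; python3 to.py '(.42,.45,.28)'
```

```text
time_s: 9.37
eef_pos: [0.1351, 0.6116, 0.4559]
ee_rot: [-1.941, -1.702, -0.7]
force: [-1.8, 0.5, 0.6]
width: 0.0008
grip_force: 0.0
t 9.37 j [-2.41  0.11  1.18  1.94 -0.47  0.51 -1.07] p [0.1351 0.6116 0.4559] F [-1.8  0.5  0.6] tilt 40.2 x [0.104 0.756 0.646] z [ 0.073  0.642 -0.763]
(.42,.45,.28) tool mm [-206.3  305.    51.4] rows 9.06823843773973
```

```bash
python3 -m crank '[[-14,20,6,0],[-20,28,6,0],[-20,31,6,0],[-20,31,6,0],[-20,31,6,0],[-20,31,6,0],[-20,31,6,0]]' 0; python3 to.py '(.42,.45,.28)'
```

```text
time_s: 9.95
eef_pos: [0.2832, 0.5331, 0.3595]
ee_rot: [-1.95, -1.707, -0.695]
force: [-0.1, 0.3, 0.2]
width: 0.0009
grip_force: 0.0
t 9.95 j [-1.46  0.19  0.63  2.1  -1.09  0.54 -0.13] p [0.2832 0.5331 0.3595] F [-0.1  0.3  0.2] tilt 39.7 x [0.105 0.762 0.639] z [ 0.076  0.634 -0.77 ]
(.42,.45,.28) tool mm [-99.8 147.1  18.9] rows 4.3601758227679515
```

```bash
python3 -m crank '[[-18,26,4,0],[-20,30,4,0],[-20,30,4,0],[-20,30,4,0],[-20,30,4,0]]' 0; python3 to.py '(.38,.25,.2)'; python3 - <<'E'
from sim import *;from bench import ctrl
Q=ctrl.get_obs()["joint_pos"]
for A,s in(((.36,.28,.2),-2.6),((.38,.25,.2),-2.6)):
  print("==",A);q=go(Q,A);q=go(q,A,s)
  for t in ((.34,.0,.13),(.32,-.15,.07),(.34,-.25,.07),(.40,-.25,.07),(.475,-.2,.06)): q=go(q,t)
E
```

```text
time_s: 10.37
eef_pos: [0.3546, 0.4929, 0.3145]
ee_rot: [-1.951, -1.72, -0.689]
force: [0.8, 0.3, -1.2]
width: 0.0005
grip_force: 0.0
t 10.37 j [-0.71  0.26 -0.03  2.09 -1.09  0.48  0.05] p [0.3546 0.4929 0.3145] F [ 0.8  0.3 -1.2] tilt 39.2 x [0.099 0.769 0.631] z [ 0.075  0.627 -0.775]
(.38,.25,.2) tool mm [-256.5   55.8  -61.6] rows 6.577476576929274
== (0.36, 0.28, 0.2)
[ 0.45  0.47 -0.93  2.41 -1.1   0.24  0.58] p [0.36 0.28 0.2 ] tilt 38.3 az 81.0 elb [ 0.2  -0.13  0.84] wr [0.31 0.05 0.52]
     n 7 minclear [0.08 0.08 0.23] spin 0
[ 0.5   0.49 -0.99  2.4  -0.87  0.23  2.94] p [0.361 0.279 0.203] tilt 37.6 az 83.0 elb [ 0.2  -0.14  0.84] wr [0.31 0.05 0.52]
     n 22 minclear [0.08 0.07 0.23] spin -2.6
[ 1.22  0.76 -0.93  2.33 -0.08  0.52  2.94] p [0.34 0.   0.13] tilt 37.5 az 83.0 elb [ 0.09 -0.35  0.76] wr [ 0.29 -0.23  0.45]
     n 9 minclear [0.08 0.03 0.12] spin 0
[ 1.46  0.96 -0.89  2.11  0.25  0.75  2.94] p [ 0.32 -0.15  0.07] tilt 37.5 az 83.0 elb [ 0.01 -0.44  0.67] wr [ 0.27 -0.38  0.39]
     n 5 minclear [0.2  0.05 0.11] spin 0
[ 1.52  1.06 -0.96  1.86  0.34  1.    2
[... 1009 characters left out ...]
pin 0
[ 1.47  0.97 -0.9   2.11  0.25  0.75  2.94] p [ 0.32 -0.15  0.07] tilt 37.9 az 82.0 elb [ 0.01 -0.44  0.67] wr [ 0.27 -0.38  0.39]
     n 5 minclear [0.21 0.05 0.11] spin 0
[ 1.53  1.07 -0.97  1.86  0.34  1.    2.94] p [ 0.34 -0.25  0.07] tilt 37.9 az 82.0 elb [-0.02 -0.47  0.62] wr [ 0.29 -0.48  0.39]
     n 3 minclear [0.26 0.14 0.15] spin 0
[ 1.42  1.09 -0.97  1.76  0.32  1.01  2.9 ] p [ 0.4  -0.25  0.07] tilt 37.9 az 82.0 elb [ 0.03 -0.48  0.61] wr [ 0.34 -0.48  0.39]
     n 2 minclear [0.24 0.16 0.18] spin 0
[ 1.27  1.12 -0.96  1.74  0.3   0.93  2.8 ] p [ 0.475 -0.2    0.06 ] tilt 37.9 az 82.0 elb [ 0.11 -0.47  0.6 ] wr [ 0.42 -0.43  0.38]
     n 3 minclear [0.18 0.12 0.16] spin 0
```

```bash
python3 - <<'E'
from sim import *;from bench import ctrl
import io,contextlib
Q=ctrl.get_obs()["joint_pos"]
def run(q,pts):
    m=[]
    with contextlib.redirect_stdout(io.StringIO()) as f:
        for t in pts:q=go(q,t[:3],t[3] if len(t)>3 else 0)
    s=f.getvalue().split("minclear");show(q);print("   ",[a.split("spin")[0].strip() for a in s[1:]])
E1=[(.475,-.2,.06)]
run(Q,[(.34,.3,.2),(.30,.1,.15),(.28,-.05,.1),(.28,-.2,.08),(.34,-.25,.07)]+E1)
run(Q,[(.34,.3,.2),(.34,.3,.2,-2.6),(.30,.1,.15),(.28,-.05,.1),(.28,-.2,.08),(.34,-.25,.07)]+E1)
run(Q,[(.34,.3,.2),(.34,.3,.15,-1.6),(.30,.1,.1),(.28,-.05,.08),(.28,-.2,.08),(.34,-.25,.07)]+E1)
run(Q,[(.34,.3,.15),(.34,.3,.12,-2.6),(.34,.1,.09),(.32,-.05,.07),(.30,-.2,.06),(.34,-.25,.06)]+E1)
run(Q,[(.34,.3,.15),(.34,.3,.12,-2.9),(.32,.1,.09),(.29,-.05,.07),(.30,-.2,.06),(.34,-.25,.06)]+E1)
E
```

```text
[ 0.73  0.88 -0.02  1.7  -0.56  1.07  1.  ] p [ 0.475 -0.2    0.06 ] tilt 37.4 az 85.0 elb [ 0.29 -0.29  0.71] wr [ 0.44 -0.42  0.39]
    ['[0.09 0.09 0.25]', '[0.09 0.06 0.15]', '[0.08 0.03 0.12]', '[0.08 0.03 0.11]', '[0.08 0.06 0.15]', '[0.01 0.01 0.15]']
[ 1.2   1.09 -0.91  1.69  0.29  0.99  2.8 ] p [ 0.475 -0.2    0.06 ] tilt 36.3 az 88.0 elb [ 0.14 -0.46  0.61] wr [ 0.44 -0.43  0.38]
    ['[0.09 0.09 0.25]', '[0.09 0.08 0.25]', '[0.09 0.05 0.15]', '[0.16 0.06 0.12]', '[0.23 0.08 0.11]', '[0.25 0.15 0.16]', '[0.16 0.11 0.15]']
[ 0.72  0.88 -0.07  1.67 -0.45  1.07  2.49] p [ 0.475 -0.2    0.06 ] tilt 35.5 az 91.0 elb [ 0.29 -0.28  0.71] wr [ 0.47 -0.41  0.39]
    ['[0.09 0.09 0.25]', '[0.05 0.05 0.25]', '[0.03 0.02 0.19]', '[0.05 0.01 0.13]', '[0.08 0.01 0.11]', '[0.08 0.06 0.14]', '[0.01 0.   0.14]']
[ 1.11  1.05 -0.84  1.65  0.27  1.05  2.8 ] p [ 0.475 -0.2    0.06 ] tilt 33.8 az 96.0 elb [ 0.18 -0.43  0.63] wr [ 0.48 -0.41  0.39]
    ['[0.06 0.06 0.26]', '[0.04 0.04 0.26]', '[0.   0.   0.18]', '[0.06 0.   0.13]', '[0.16 0.02 0.12]', '[0.22 0.12 0.15]', '[0.13 0.08 0.14]']
[ 1.2   1.2  -1.13  1.63  0.55  1.18  2.83] p [ 0.475 -0.2    0.06 ] tilt 33.3 az 99.0 elb [ 0.14 -0.49  0.55] wr [ 0.49 -0.41  0.39]
    ['[0.06 0.06 0.26]', '[0.02 0.02 0.26]', '[0.01 0.   0.18]', '[0.09 0.01 0.13]', '[0.2  0.05 0.12]', '[0.25 0.14 0.15]', '[0.16 0.11 0.14]']
```

```bash
python3 to.py '(.345,.3,.2)'; python3 -m crank '[[-32,2,-5,0],[-36,2,-5,0],[-36,2,-5,0],[-36,2,-5,0],[-36,2,-5,0],[-36,2,-5,0]]' 0; python3 to.py '(.345,.3,.2)'
```

```text
t 10.37 j [-0.71  0.26 -0.03  2.09 -1.09  0.48  0.05] p [0.3546 0.4929 0.3145] F [ 0.8  0.3 -1.2] tilt 39.2 x [0.099 0.769 0.631] z [ 0.075  0.627 -0.775]
(.345,.3,.2) tool mm [-221.6   14.9  -32.9] rows 5.474947615962165
time_s: 10.87
eef_pos: [0.3501, 0.3667, 0.2384]
ee_rot: [-1.958, -1.724, -0.664]
force: [2.8, -1.2, -0.2]
width: 0.0004
grip_force: 0.0
t 10.87 j [ 0.17  0.4  -0.85  2.32 -1.1   0.23  0.34] p [0.3501 0.3667 0.2384] F [ 2.8 -1.2 -0.2] tilt 38.3 x [0.105 0.778 0.619] z [ 0.063  0.616 -0.785]
(.345,.3,.2) tool mm [-76.2   3.6 -11.3] rows 1.881371658116113
```

```bash
python3 -m crank '[[-28,2,-4,0],[-28,2,-4,0],[-20,0,-3,0],[0,0,0,-0.12],[0,0,0,-0.12],[0,0,0,-0.12],[0,0,0,-0.12],[0,0,0,-0.12],[0,0,0,-0.12],[0,0,0,-0.12]]' 0; python3 -m crank '[[0,0,0,-0.12],[0,0,0,-0.12],[0,0,0,-0.12],[0,0,0,-0.12],[0,0,0,-0.12],[0,0,0,-0.12],[0,0,0,-0.12],[0,0,0,-0.12],[0,0,0,-0.12],[0,0,0,-0.12]]';python3 to.py
```

```text
time_s: 11.7
eef_pos: [0.3511, 0.2966, 0.2078]
ee_rot: [-1.15, -2.537, -0.896]
force: [0.4, -0.5, -0.6]
width: 0.0003
grip_force: 0.0
time_s: 12.53
eef_pos: [0.351, 0.2967, 0.2078]
ee_rot: [-0.491, 2.783, 0.931]
force: [-0.8, -0.2, 0.3]
width: 0.0005
grip_force: 0.0
t 12.53 j [ 0.36  0.47 -0.89  2.39 -1.1   0.23  2.56] p [0.351  0.2967 0.2078] F [-0.8 -0.2  0.3] tilt 37.7 x [-0.932 -0.254 -0.258] z [ 0.053  0.609 -0.792]
```

```bash
python3 -m crank '[[0,0,0,-0.12],[0,0,0,-0.12],[0,0,0,-0.12],[0,0,0,-0.12],[0,0,0,-0.12]]';python3 to.py '(.31,.1,.15)' ; python3 - <<'E'
from sim import *;from bench import ctrl
q=ctrl.get_obs()["joint_pos"]
for t in [(.31,.1,.15),(.29,-.05,.1),(.29,-.2,.08),(.34,-.27,.08)]:q=go(q,t)
q=go(q,(.34,-.27,.08),-.5);q=go(q,(.47,-.2,.05))
E
```

```text
time_s: 12.95
eef_pos: [0.3533, 0.2951, 0.2133]
ee_rot: [-1.232, 2.398, 0.778]
force: [-1.2, -0.2, 0.7]
width: 0.0007
grip_force: 0.0
t 12.95 j [ 0.41  0.48 -0.95  2.37 -0.88  0.23  2.94] p [0.3533 0.2951 0.2133] F [-1.2 -0.2  0.7] tilt 37.4 x [-0.569 -0.638 -0.518] z [ 0.045  0.605 -0.795]
(.31,.1,.15) tool mm [182.  -77.2 -69.7] rows 5.11327295664563
[ 1.05  0.66 -1.    2.47 -0.29  0.37  2.94] p [0.315 0.098 0.152] tilt 37.0 az 86.0 elb [ 0.13 -0.29  0.79] wr [ 0.28 -0.13  0.47]
     n 7 minclear [0.08 0.04 0.15] spin 0
[ 1.37  0.84 -0.91  2.33  0.14  0.58  2.94] p [ 0.29 -0.05  0.1 ] tilt 37.0 az 86.0 elb [ 0.05 -0.39  0.73] wr [ 0.25 -0.28  0.42]
     n 5 minclear [0.17 0.05 0.13] spin 0
[ 1.57  1.   -0.98  2.03  0.36  0.93  2.94] p [ 0.29 -0.2   0.08] tilt 36.9 az 86.0 elb [-0.04 -0.45  0.65] wr [ 0.25 -0.43  0.4 ]
     n 5 minclear [0.24 0.08 0.12] spin 0
[ 1.52  1.08 -1.01  1.79  0.38  1.1   2.94] p [ 0.34 -0.27  0.08] tilt 36.9 az 86.0 elb [-0.02 -0.48  0.62] wr [ 0.3 -0.5  0.4]
     n 3 minclear [0.27 0.16 0.17] spin 0
[ 1.55  1.22 -1.25  1.9   0.71  1.1   2.94] p [ 0.351 -0.233  0.054] tilt 32.0 az 87.0 elb [-0.03 -0.51  0.54] wr [ 0.32 -0.44  0.39]
     n 5 minclear [0.29 0.16 0.16] spin -0.5
[ 1.31  1.25 -1.23  1.75  0.69  1.08  2.85] p [ 0.47 -0.2   0.05] tilt 32.0 az 87.0 elb [ 0.09 -0.51  0.52] wr [ 0.44 -0.41  0.38]
     n 4 minclear [0.21 0.13 0.14] spin 0
```

```bash
python3 -m crank '[[26,-11,-10,0],[26,-11,-10,0],[26,-11,-10,0],[26,-11,-10,0],[26,-11,-10,0],[26,-11,-10,0],[26,-11,-10,0]]'; python3 to.py '(.29,-.05,.1)'
```

```text
time_s: 13.53
eef_pos: [0.3155, 0.0959, 0.1549]
ee_rot: [-1.232, 2.406, 0.783]
force: [0.7, 0.2, 0.4]
width: 0.0009
grip_force: 0.0
t 13.53 j [ 0.99  0.66 -1.    2.46 -0.34  0.32  2.94] p [0.3155 0.0959 0.1549] F [0.7 0.2 0.4] tilt 37.2 x [-0.574 -0.639 -0.512] z [ 0.038  0.604 -0.796]
(.29,-.05,.1) tool mm [136.  -66.4 -45.3] rows 3.8522331863481343
```

```bash
python3 -m crank '[[27,-13,-9,0],[27,-13,-9,0],[27,-13,-9,0],[27,-13,-9,0],[27,-13,-9,0]]'; python3 to.py '(.29,-.2,.08)'
```

```text
time_s: 13.95
eef_pos: [0.2888, -0.049, 0.1]
ee_rot: [-1.232, 2.408, 0.784]
force: [1.2, 0.2, 0.2]
width: 0.0005
grip_force: 0.0
t 13.95 j [ 1.31  0.83 -0.91  2.34  0.08  0.52  2.94] p [ 0.2888 -0.049   0.1   ] F [1.2 0.2 0.2] tilt 37.2 x [-0.575 -0.64  -0.51 ] z [ 0.036  0.603 -0.797]
(.29,-.2,.08) tool mm [106.2 -79.4 -75.1] rows 3.7161664709723277
```

```bash
python3 -m crank '[[21,-16,-15,0],[21,-16,-15,0],[21,-16,-15,0],[21,-16,-15,0],[21,-16,-15,0]]'; python3 to.py '(.34,-.26,.08)' '(.45,-.22,.08)'
```

```text
time_s: 14.37
eef_pos: [0.2913, -0.1997, 0.0804]
ee_rot: [-1.231, 2.409, 0.784]
force: [1.2, 0.5, -0.4]
width: 0.0005
grip_force: 0.0
t 14.37 j [ 1.53  0.98 -0.97  2.04  0.31  0.88  2.94] p [ 0.2913 -0.1997  0.0804] F [ 1.2  0.5 -0.4] tilt 37.2 x [-0.576 -0.639 -0.51 ] z [ 0.036  0.603 -0.797]
(.34,-.26,.08) tool mm [ 10.7 -68.7 -34.3] rows 1.8911641812268136
(.45,-.22,.08) tool mm [ -78.2 -139.5   -6.3] rows 3.903180951101804
```

```bash
python3 -m crank '[[0,-35,-12,0],[-8,-32,-8,0],[-28,-28,4,0],[-28,-28,4,0],[-14,-16,4,0]]'; python3 to.py '(.45,-.22,.08)'; python3 - <<'E'
from sim import *;from bench import ctrl
q=ctrl.get_obs()["joint_pos"]
a=go(q,(.45,-.22,.08));go(a,(.45,-.22,.08),-.25);b=go(a,(.45,-.22,.08),-.5)
go(b,(.49,-.14,.03));b=go(a,(.49,-.14,.03));go(b,(.49,-.14,.03),-.5)
E
```

```text
time_s: 14.78
eef_pos: [0.4547, -0.2174, 0.0831]
ee_rot: [-1.233, 2.404, 0.781]
force: [0.4, -0.6, 0.8]
width: 0.0003
grip_force: 0.0
t 14.78 j [ 1.27  1.06 -0.97  1.71  0.27  1.01  2.85] p [ 0.4547 -0.2174  0.0831] F [ 0.4 -0.6  0.8] tilt 37.2 x [-0.572 -0.64  -0.513] z [ 0.039  0.604 -0.796]
(.45,-.22,.08) tool mm [6.  1.6 0.7] rows 0.15185091514392
[ 1.31  1.08 -0.96  1.73  0.29  1.    2.87] p [ 0.45 -0.22  0.08] tilt 37.2 az 84.0 elb [ 0.09 -0.47  0.62] wr [ 0.4  -0.45  0.4 ]
     n 1 minclear [0.2  0.12 0.15] spin 0
[ 1.37  1.18 -1.14  1.73  0.47  1.07  2.94] p [ 0.45 -0.22  0.08] tilt 37.2 az 84.0 elb [ 0.06 -0.5   0.57] wr [ 0.4  -0.45  0.4 ]
     n 3 minclear [0.2  0.13 0.15] spin -0.25
[ 1.37  1.25 -1.25  1.8   0.65  1.05  2.94] p [ 0.454 -0.193  0.065] tilt 34.8 az 83.0 elb [ 0.06 -0.51  0.53] wr [ 0.4  -0.42  0.39]
     n 5 minclear [0.2  0.13 0.14] spin -0.5
[ 1.26  1.28 -1.2   1.83  0.7   0.92  2.85] p [ 0.49 -0.14  0.03] tilt 34.8 az 83.0 elb [ 0.12 -0.51  0.51] wr [ 0.44 -0.37  0.35]
     n 3 minclear [0.19 0.13 0.14] spin 0
[ 1.16  1.13 -0.91  1.81  0.31  0.8   2.77] p [ 0.49 -0.14  0.03] tilt 37.3 az 84.0 elb [ 0.16 -0.46  0.59] wr [ 0.44 -0.37  0.35]
     n 3 minclear [0.14 0.09 0.15] spin 0
[ 1.27  1.31 -1.2   1.8   0.67  0.94  2.94] p [ 0.49 -0.14  0.03] tilt 37.2 az 84.0 elb [ 0.11 -0.51  0.5 ] wr [ 0.44 -0.38  0.34]
     n 5 minclear [0.15 0.1  0.16] spin -0.5
```

```bash
python3 to.py '(.492,-.155,.06)'; python3 -m crank '[[-18,-18,10,0],[-18,-18,12,0],[-18,-18,16,0]]'; python3 -m crank '[[0,0,0,-0.1],[0,0,0,-0.1],[0,0,0,-0.1],[0,0,0,-0.1],[0,0,0,-0.1],[0,0,0,0]]'; python3 to.py '(.496,-.14,.03)'; python3 - <<'E'
from h import *;from bench import ctrl
D={n:ctrl.capture(n) for n in("scene","wrist")};pickle.dump(D,open("d2.pkl","wb"))
a=D["scene"]["frame"][180:330,230:430,::-1];b=D["wrist"]["frame"][:,:,::-1]
cv2.imwrite("pics/c3.png",np.hstack([cv2.resize(a,(400,300),interpolation=cv2.INTER_CUBIC),cv2.resize(b,(400,300))]))
E
```

```text
t 14.78 j [ 1.27  1.06 -0.97  1.71  0.27  1.01  2.85] p [ 0.4547 -0.2174  0.0831] F [ 0.4 -0.6  0.8] tilt 37.2 x [-0.572 -0.64  -0.513] z [ 0.039  0.604 -0.796]
(.492,-.155,.06) tool mm [-49.4  -8.3  57.5] rows 1.8597186057388342
time_s: 15.03
eef_pos: [0.5281, -0.1869, 0.0618]
ee_rot: [-1.232, 2.408, 0.782]
force: [-0.4, -0.3, -0.0]
width: 0.0006
grip_force: 0.0
time_s: 15.53
eef_pos: [0.5236, -0.1702, 0.0555]
ee_rot: [-1.723, 1.991, 0.618]
force: [-0.3, 0.8, -1.1]
width: 0.0008
grip_force: 0.0
t 15.53 j [ 1.22  1.27 -1.25  1.66  0.62  1.07  2.94] p [ 0.5236 -0.1702  0.0555] F [-0.3  0.8 -1.1] tilt 36.2 x [-0.133 -0.797 -0.589] z [ 0.034  0.59  -0.807]
(.496,-.14,.03) tool mm [-5.4 29.9 37.4] rows 1.1756806271207652
```

View pics/c3.png

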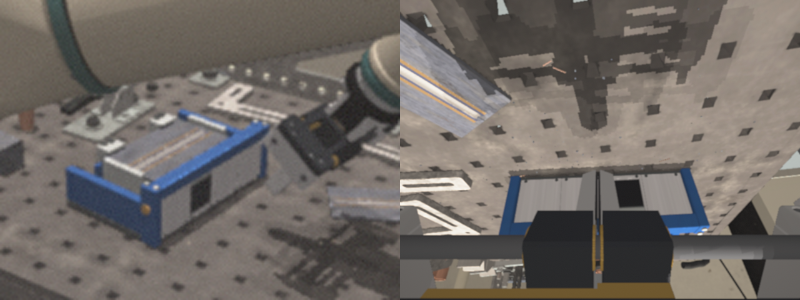

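The scene view shows the gripper outside the guard, slanted inward. The wrist view shows the opening right of the fingertips, at about wrist pixel (365,307).

```bash
python3 - <<'E'
from h import *
D=pickle.load(open("d2.pkl","rb"))
nx=np.array([.1214,.9926,0]);ny=np.array([-.9926,.1214,0]);F=np.array([.62055,-.10728,.076])+nx*.002
c=D["wrist"];K,r,t=cam(c);o=-r.T@t;print("cam",o)
g=cv2.cvtColor(c["frame"],cv2.COLOR_RGB2GRAY)
m=((g<60)&(np.indices(g.shape)[1]>330)&(np.indices(g.shape)[1]<400)&(np.indices(g.shape)[0]>265)&(np.indices(g.shape)[0]<332)).astype(np.uint8)
n,l,st,ce=cv2.connectedComponentsWithStats(m);i=1+st[1:,4].argmax();print(st[i],ce[i])
def hit(u,v):
    d=r.T@np.linalg.solve(K,[u,v,1]);return o+d*((F-o)@nx)/(d@nx)
x,y,w,h,_=st[i]
for u,v in((x,y+h/2),(x+w,y+h/2),(x+w/2,y+h/2),(x+w/2,y),(x+w/2,y+h)):
    P=hit(u,v);print((u,v),P.round(4),"along",((P-F)@ny).round(4))
E
```

```text
cam [ 0.50651768 -0.34070221  0.15478882]
[ 344  288   45   44 1603] [366.1378665  309.30567686]
(np.int32(344), np.float64(310.0)) [ 0.5118 -0.092   0.0327] along 0.1098
(np.int32(389), np.float64(310.0)) [ 0.4787 -0.0879  0.0346] along 0.1431
(np.float64(366.5), np.float64(310.0)) [ 0.4953 -0.0899  0.0337] along 0.1265
(np.float64(366.5), np.int32(288)) [ 0.4927 -0.0896  0.0152] along 0.129
(np.float64(366.5), np.int32(332)) [ 0.4976 -0.0902  0.0507] along 0.1241
```

```bash
python3 to.py '(.4938,-.1247,.021)'
```

```text
t 15.63 j [ 1.22  1.27 -1.24  1.65  0.61  1.07  2.94] p [ 0.5251 -0.1722  0.0569] F [ 0.3 -0.4 -0.1] tilt 36.1 x [-0.136 -0.798 -0.588] z [ 0.037  0.589 -0.808]
(.4938,-.1247,.021) tool mm [-12.6  35.4  55.7] rows 1.6395338762668668
```

```bash
python3 -m crank '[[-3,9,14,0],[-3,9,14,0],[-3,9,14,0],[-3,8,14,0],[0,0,0,0]]'; python3 to.py '(.4938,-.1247,.021)' '(.4962,-.1049,.021)' '(.498,-.090,.021)' '(.4989,-.0821,.021)'
```

```text
time_s: 16.05
eef_pos: [0.4917, -0.1245, 0.0196]
ee_rot: [-1.722, 1.996, 0.618]
force: [-0.7, 1.0, -0.7]
width: 0.0007
grip_force: 0.0
t 16.05 j [ 1.21  1.29 -1.2   1.81  0.68  0.91  2.86] p [ 0.4917 -0.1245  0.0196] F [-0.7  1.  -0.7] tilt 36.1 x [-0.136 -0.798 -0.587] z [ 0.033  0.588 -0.808]
(.4938,-.1247,.021) tool mm [-0.9 -2.  -1.2] rows 0.061343774092007544
(.4962,-.1049,.021) tool mm [-17.1  -1.8  10.5] rows 0.4911884591199215
(.498,-.090,.021) tool mm [-29.2  -1.7  19.4] rows 0.8555931444445382
(.4989,-.0821,.021) tool mm [-35.6  -1.6  24. ] rows 1.0490452827820904
```

```bash
python3 -m crank '[[-4,-1,2.5,0],[-4,-0.8,2.5,0],[-4,0,2.5,0],[-4,0,2.5,0],[0,0,0,0]]'; python3 -m crank '[[-2.5,0,1.8,0],[-2.5,0,1.8,0],[0,0,0,0]]'; python3 -m crank '[[-2.5,0,1.8,0],[-2.5,0,1.8,0],[0,0,0,0]]'; python3 to.py '(.498,-.090,.021)'
```

```text
time_s: 16.47
eef_pos: [0.4989, -0.1065, 0.0225]
ee_rot: [-1.72, 1.993, 0.612]
force: [0.0, 0.3, 0.3]
width: 0.0006
grip_force: 0.0
time_s: 16.72
eef_pos: [0.4991, -0.1008, 0.022]
ee_rot: [-1.719, 1.994, 0.613]
force: [-0.1, 0.3, 1.1]
width: 0.0005
grip_force: 0.0
time_s: 16.97
eef_pos: [0.4999, -0.0945, 0.0221]
ee_rot: [-1.72, 1.993, 0.613]
force: [-0.0, 0.1, 0.6]
width: 0.0005
grip_force: 0.0
t 16.97 j [ 1.17  1.27 -1.19  1.85  0.68  0.85  2.81] p [ 0.4999 -0.0945  0.0221] F [-0.   0.1  0.6] tilt 36.2 x [-0.134 -0.798 -0.588] z [ 0.038  0.589 -0.807]
(.498,-.090,.021) tool mm [-2.7  2.4  3.4] rows 0.12117067618391479
```

```bash
for i in 1 2 3; do python3 -m crank '[[-2.5,0.4,1.9,0],[0,0,0,0]]' | egrep 'eef|force'; done; python3 -m crank '[[-2.5,0.4,1.9,0],[0,0,0,0]]';
```

```text
eef_pos: [0.4998, -0.0915, 0.0219]
force: [-0.3, 0.8, -0.6]
grip_force: 0.0
eef_pos: [0.5001, -0.0897, 0.0215]
force: [-0.6, -3.5, 0.0]
grip_force: 1.5
eef_pos: [0.5004, -0.0871, 0.0212]
force: [1.1, -4.2, -0.6]
grip_force: 2.3
time_s: 17.63
eef_pos: [0.5007, -0.0843, 0.021]
ee_rot: [-1.719, 1.997, 0.608]
force: [0.5, -6.7, -1.3]
width: 0.0005
grip_force: 3.1
```

```bash
for i in 1 2; do python3 -m crank '[[-2.4,0.4,1.8,0],[0,0,0,0]]' | egrep 'eef|force'; done; python3 - <<'E'
from h import *;from bench import ctrl
c=ctrl.capture("scene");f=c["frame"][180:330,230:430,::-1];cv2.imwrite("pics/c4.png",cv2.resize(f,(800,600),interpolation=cv2.INTER_CUBIC))
E
```

```text
eef_pos: [0.501, -0.0818, 0.0211]
force: [0.2, -7.8, -0.2]
grip_force: 3.3
eef_pos: [0.501, -0.0812, 0.0203]
force: [-0.4, -11.9, 0.3]
grip_force: 5.6
```

View pics/c4.png

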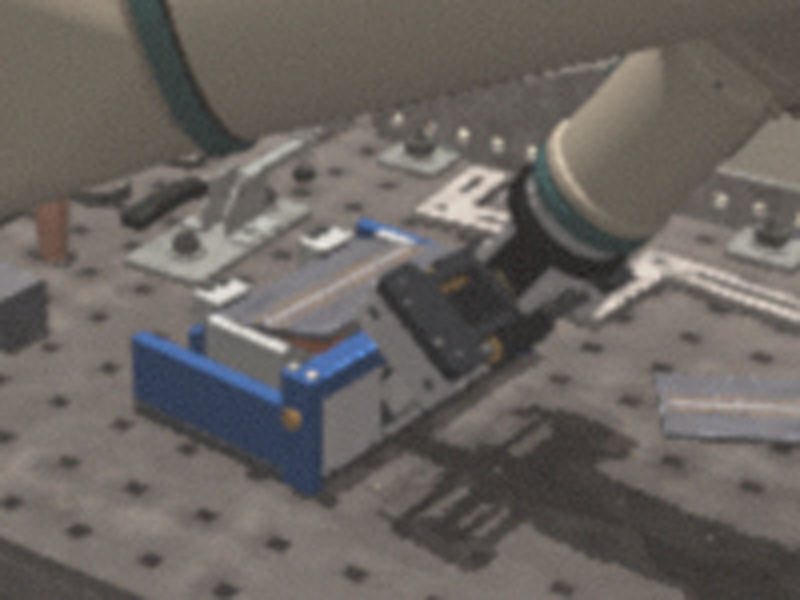

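The plate's hood-side edge has sprung up, and the orange lifter shows at about (325,340). I'll withdraw straight outwards.

```bash
python3 -m crank '[[2.4,0,-1.8,0],[4,0,-3,0],[6,0,-4.5,0],[8,0,-6,0],[10,0,-7,0],[12,0,-9,0],[12,0,-10,0],[12,0,-12,0],[10,0,-14,0],[0,0,0,0]]'; python3 -m crank '[[0,0,0,0],[0,0,0,0],[0,0,0,0],[0,0,0,0]]' ; python3 - <<'E'
from h import *;from bench import ctrl
c=ctrl.capture("scene");f=c["frame"][180:330,230:430,::-1];cv2.imwrite("pics/c5.png",cv2.resize(f,(800,600),interpolation=cv2.INTER_CUBIC))
E
```

```text
time_s: 18.85
eef_pos: [0.4876, -0.1807, 0.0313]
ee_rot: [-1.713, 1.998, 0.609]
force: [0.4, 0.2, -0.5]
width: 0.0005
grip_force: 0.0
time_s: 19.18
eef_pos: [0.4868, -0.1759, 0.0311]
ee_rot: [-1.721, 1.993, 0.614]
force: [0.3, 0.2, 0.2]
width: 0.0003
grip_force: 0.0
```

View pics/c5.png

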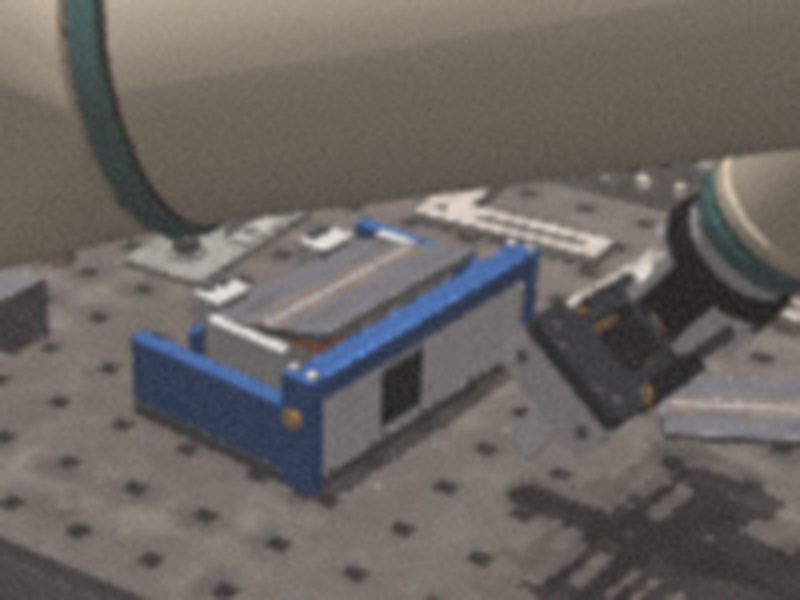

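The plate's hood-side edge stays raised on the lifter. The opening is clear and the gripper stands free, with no force on it. Handing in.

```bash
python3 -c "
from bench import ctrl
print(ctrl.close_job())"
```

```text
the job is handed in; nothing more can be done
None
```

The release bar was pressed through the opening, the plate sprang up on its lifter and the fingers are back out clear; I found the opening by camera rather than by running the fingertips along the strip, and the job is handed in with no verdict returned.

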